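# Open the amber glass jar and slide it under the tablet chute

## Robot

A 6-joint arm with a two-finger parallel gripper is mounted at the origin on the work surface. World frame = base frame: x ahead of the robot, y to its left, z up, the work surface at z = 0. Lengths are in mm, angles in rad, forces in N, time in s.
With the tool pointing down it reaches from about 275 to 750 mm from the base axis. Payload 10.2 kg.
Tool frame: the origin (TCP) lies between the finger pads; the fingertips stand 25 mm ahead of it and the grasp point (between the pads) lies 6 mm ahead of it; z points along the fingers, y is the line along which they close (so a half turn about z gives the same grasp; the last joint's range is limited). The gripper opens to 85 mm and grips with 20 to 120 N. Pads are 22 mm wide; open, the fingers measure 114 mm over their backs; the gripper's body (76 mm by 85 mm) begins 54 mm behind the grasp point. The pads swing forward as they close: fully open they stand 13 mm farther back than shut.
Start: joints at [1.003, 0.313, 1.498, -0, 1.331, -0.223], TCP at [177.467, 494.102, 256.294] pointing down, gripper open.
Joint ranges: [-2.94, 2.94], [-0.97, 2.17], [0.19, 2.56], [-1.23, 4.37], [0.02, 3.11], [-2.88, 2.88]. Speed limits (rad/s): [2.39, 2.39, 3.01, 3.14, 3.14, 3.14].

## Interface

Orientations are given as a unit quaternion [w, x, y, z].
In Python, from rig import ctrl, eyes, finish_job gives the robot as it stands.
- The arm moves only by the tool step_arm, never from a script. Its argument "increments" is a list of rows, each an object of numbers: "dx", "dy", "dz": the shift along the tool's x, y, z in units of 25 mm (1.0 is 25 mm); "wx", "wy", "wz": the turn, a rotation vector about the tool's x, y, z in units of 6 degrees (1.0 is 6 degrees). A call has 1 to 5 rows; each row shifts and turns the commanded pose from where the row before left it, along the tool's axes as they then stand; what a row does not reach is not made up. A row lasts 1/10 s, in which the tool goes at most 50 mm and 8.59 degrees, less where a joint would pass 70% of its speed; a pose out of reach is approached as far as the arm can. A call is refused whole if a number of a shift passes 1 or a number of a turn 1, either way. A call with a gripper value outside its range is refused whole. "fingers" is the finger opening in mm, from 0 to 85.4, set as the call begins (left out, the last holds). The fingers move at their own pace and stop on an object; "squeeze" is the grip in N (left out, the last holds). Time passes only in rows, so rows that do not move let the fingers close. It gives the time, the measured TCP pose, the force, the opening and the grip force at its end, in the units of the state.
- ctrl.sense(): the state, without advancing time (a new reading comes with each control period).
- eyes.capture(name): name is "scene" or "top"; returns a dict with "frame" (384x512x3 uint8, blue, green, red), "fx", "fy", "cx", "cy" (pixels), "k1" (the pictures are not rectified: a ray, as slopes to the right and down, at radius r is drawn at 1 + k1 r^2 times it, then the intrinsics apply), "R" (3x3) and "t" (3): a world point X has camera coordinates R X + t. Camera axes: x right, y down, z forward; pixel columns grow to the right and rows downward; lengths in mm; the calibration is good to about 2 mm. A picture is of the moment at which its call begins. There is no depth.
- finish_job(): hands the job in; it is judged then, once.
Trained networks look in the newest picture that a camera, given by its name, has taken for a name from the list of things; names that differ only in an ending like _2 or _b are one class to them, and where a whole thing is asked for, a point or a joint stands for the part that bears it (a point fixed in the world has none). Each returns a list of dicts, best first, with "p" (0 to 1); they miss things now and then, are a little off and sometimes report something else, mostly with a low value. They report only what shows in the picture. A call takes as long as a camera call. They do not tell look-alikes from the thing itself.
- eyes.cut_out(camera, label): "mask" (384x512 bool, what is visible of it).
- eyes.landmark_of(camera, label): "point" ([x, y, z] in mm, in the coordinates of the camera as it stood for that picture, good to about 4 mm: a listed point, or the origin of a listed thing).
The state is a dict: "time_s": time; "joints": joint angles; "dq": joint speeds; "tau": joint torques, N m; "eef_pos": TCP position; "ee_rot": TCP orientation; "force": force on the tool from outside, world axes, zero at the start; "wrist_torque": the same for the moment, N m; "grip_width": opening from 0.0 (shut) to 1.0 (fully open); "grip_force": force on a finger pad.
Only numpy, scipy, OpenCV 4.12 (cv2) and the standard library are available. Lean on these libraries where they do the work, as an engineer would, in place of code of your own. Each camera call takes 0.05 s, during which the arm holds its last target. There are 200 camera calls.

## Task

Get the thin amber glass jar ready for filling: take its loose blue lid by the tongue, tip the tongue side up while the opposite edge still rests on the jar's rim, then lift the lid off and set it down (not dropped) right way up on the middle of the green mat. After that, slide the open jar upright along the counter, without lifting it, until it stands centred on the yellow-ringed spot under the tablet counter's chute. The jar cracks easily: never push or press on it, or bump it against anything, with more than 12 N (contact at well under 0.1 m/s); leave the other things on the counter where they are.

Things in the scene. Friction and masses are not known exactly. Their poses are not given: they have to be found in the camera images.
- jar: Straight open-topped amber glass jar, 90 mm outer and 82 mm inner diameter, 80 mm tall, about 0.3 kg, loose on the counter, too wide to grasp across. Origin: centre of underside. Slides with 1 to 4 N and stays where the push stops. Two fingertips about 55 mm apart behind it cradle it without veering; pushed 20 to 50 mm above the counter it does not tip.
- lid: Loose blue lid, white disc on top, about 70 g. Origin: centre of its underside, z up; 70 mm above the counter when on the jar, 2 mm on the mat. From the bottom: plug 74 mm across, 10 mm deep, in the jar's mouth with 4 mm play; disc 100 mm across, 6 mm thick, resting on the rim and overhanging it 5 mm. A tongue sticks out along the lid's +x.
- tongue (a point): Grip point of the lid's tongue: 63 mm from the lid's axis along its +x, 15 mm above its origin, mid-thickness. Tongue 16 mm wide (along the lid's y), 10 mm thick, reaching 78 mm from the axis, 33 mm past the jar's wall: pinch it across its width from above. At the start it points to the robot's left (+y) within 45 degrees.
- heel (a point): Underside of the lid's disc edge across from the tongue, 50 mm from the lid's axis along its -x, 10 mm above its origin: the edge on which the lid tips. On the seated lid it is 80 mm above the jar's underside.
- mat: Green square mat fixed flat on the counter, 180 by 180 mm, 2 mm thick; origin: centre of its underside, x and y along its sides.
- dispenser: Fixed white tablet counter. Origin: centre of its parking spot for the jar, a flat white disc with yellow ring, 112 mm across. The machine is on the spot's -y side: 30 mm high rubber bumper at y = -49 mm; housing from y = -65 to -265 mm, 220 wide, 200 high, hopper to 276; 65 mm wide chute out to y = -18 mm, 108 to 133 mm high, over the jar's far part. Open on the +y side.
- pill_bottle: White pill bottle, 44 mm diameter, 85 mm tall, standing behind the working area; bystander. Origin: centre of its underside.
- vial: Small glass vial with metal cap, 32 mm diameter, 60 mm tall; bystander. Origin: centre of its underside.
- dose_cup: Small white medicine cup, 44 mm diameter, 40 mm tall, on the robot's side of the working area; bystander. Origin: centre of its underside.
- tape: Roll of paper tape lying flat, 70 mm diameter, 22 mm tall, beyond the parking spot; bystander. Origin: centre of its underside.
Not all that is in view belongs to the job. Of the things shaped like the lid, the blue one is meant. Of the things that look like the jar, take the one that is farthest from the robot's base at the start.

How it is judged (in metres and radians):
On the way, in this order (a step that is already met when the one before it is completed fails the run):
1. the lid is tipped up at the tongue by more than 7 degrees while its opposite edge is still on the jar's rim (angle between lid's own z axis and vertical above 0.12 rad and z of tongue in the frame of jar above 0.093 m and z of heel in the frame of jar between 0.07 and 0.088 m and horizontal distance between heel and jar below 0.06 m), for 0.1 s.
2. the lid lies flat, right way up and released on the mat, its centre within 55 mm of the mat's centre along each side (x of lid in the frame of mat between -0.055 and 0.055 m and y of lid in the frame of mat between -0.055 and 0.055 m and angle between lid's own z axis and vertical below 0.1 rad and height (world z) of lid below 0.008 m and contact force between the fingers and lid below 0.05 N), for 0.2 s.
3. the open jar stands within 12 mm of the centre of the spot under the chute (horizontal distance between jar and dispenser below 0.012 m and angle between jar's own z axis and vertical below 0.05 rad and height (world z) of jar below 0.005 m and linear speed of jar below 0.02 m/s), for 0.2 s.
At the end, for the whole second after the job is handed in: The jar stands upright and still on the counter with its centre within 12 mm (horizontally) of the parking spot's centre; the lid lies flat, right way up, still and released on the green mat, its centre within 55 mm of the mat's centre along each of the mat's sides (all of step 2 and all of step 3 and linear speed of lid below 0.02 m/s); the robot touches nothing.
It fails at once if robot, lid or tablet counter presses on the glass jar with more than 12 N (contact force between any of the arm, the fingers, lid, dispenser and jar above 12 N).
It fails at once if the jar is tipped by more than 11 degrees or lifted by more than 15 mm (angle between jar's own z axis and vertical above 0.2 rad or height (world z) of jar above 0.015 m).
It fails at once if the lid is dropped (falls at more than 0.7 m/s untouched by the fingers) (contact force between the fingers and lid below 0.01 N and linear speed of lid above 0.7 m/s).
It fails at once if another thing on the counter is moved by more than 20 mm (distance of any of pill_bottle, vial, dose_cup, tape from where it was at the start of the episode above 0.02 m).
It also fails if it takes over 70 s, if anything falls off the work surface, if the arm or the gripper's body presses on something with over 40 N, if the wrist force passes 120 N, or if a joint passes its speed limit or range.

## Working session

There is one attempt and no reset: what is moved stays moved. The work goes in short steps, Python scripts to look and compute and a tool call to move; the robot and the scene stay as the last step left them, time stands still between calls to the robot, and variables do not carry over. Pictures are saved under pics/ and viewed, at most 10 in all, crops included, and the job is handed in when it is done.

Besides the shell and the picture viewer there is one more tool, called after "Request:" by a JSON object that holds its "api" and its "payload", one argument or row to a line. step_arm: Moves the arm, as the interface text tells. Its arguments: {"type":"object","properties":{"increments":{"type":"array"},"fingers":{"type":"number"},"squeeze":{"type":"number"}},"required":["increments"]}

```bash
mkdir -p pics; cat > h.py <<'E'
import numpy as np, cv2
from rig import ctrl, eyes
def w(c,p): return c["R"].T@(np.array(p)-np.array(c["t"]).ravel())
def look(cam,labels):
    c=eyes.capture(cam); c["R"]=np.array(c["R"]); out={}
    for l in labels:
        for d in eyes.landmark_of(cam,l):
            P=w(c,d["point"]); print(cam,l,round(d["p"],2),P.round(0),px(c,P).round(0)); out.setdefault(l,[]).append(P)
    return c,out
def px(c,P):
    q=c["R"]@P+np.array(c["t"]).ravel(); a=q[:2]/q[2]; a=a*(1+c["k1"]*(a@a))
    return np.array([a[0]*c["fx"]+c["cx"],a[1]*c["fy"]+c["cy"]])
def ray(c,u,v,z):
    a0=np.array([(u-c["cx"])/c["fx"],(v-c["cy"])/c["fy"]]); a=a0.copy()
    for _ in range(20): a=a0/(1+c["k1"]*(a@a))
    d=c["R"].T@np.array([a[0],a[1],1]); o=-c["R"].T@np.array(c["t"]).ravel()
    return o+d*(z-o[2])/d[2]
E
python3 - <<'E'
from h import *
print(ctrl.sense())
fs=[]
for cam in ["scene","top"]:
    c,o=look(cam,["jar","lid","tongue","heel","mat","dispenser","pill_bottle","vial","dose_cup","tape"])
    fs.append(c["frame"])
cv2.imwrite("pics/a.png",cv2.resize(np.vstack(fs),(768,1152))[:, :]) if 0 else [cv2.imwrite(f"pics/{n}.png",cv2.resize(f,(800,600))) for n,f in zip("st",fs)]
E
```

```text
{'time_s': 0.0, 'joints': array([ 1.00260707e+00,  3.13455038e-01,  1.49845807e+00, -9.46291059e-06,
        1.33099829e+00, -2.23397924e-01]), 'dq': array([-0.00142246,  0.00138352,  0.00028982, -0.00047142,  0.00092248,
       -0.00176026]), 'tau': array([ 1.96475215e-03, -4.12268078e+01, -2.59742403e+01, -4.25111193e-05,
        4.04467777e-03,  2.97895315e-05]), 'eef_pos': array([177.33423512, 493.89606763, 255.72457913]), 'ee_rot': array([-2.49974506e-04,  1.71541847e-01,  9.85176614e-01, -6.10168056e-04]), 'force': array([ 0.22867331,  0.04334142, -0.5182569 ]), 'wrist_torque': array([ 0.05278849, -0.00564995,  0.00421298]), 'grip_force': 0.0, 'grip_width': 1.0007004843920158}
scene jar 0.83 [ 190. -288.    0.] [267. 132.]
scene jar 0.77 [514.  -4.   0.] [232. 211.]
scene jar 0.69 [ 323. -231.   -1.] [245. 152.]
scene lid 0.97 [514.  -4.  70.] [231. 192.]
scene lid 0.88 [358. -90.   1.] [260. 176.]
scene lid 0.65 [317. 271.  -0.] [353. 241.]
scene lid 0.61 [508. 309.   0.] [305. 286.]
scene tongue 0.89 [484.  51.  87.] [252. 194.]
scene tongue 0.83 [322. -40.  17.] [279. 176.]

[... 640 characters left out ...]
7 [ 187. -295.   -4.] [370. 312.]
top jar 0.38 [512.  -6.   0.] [275. 191.]
top lid 0.81 [314. 269.  -1.] [176. 251.]
top lid 0.8 [507.  -6.  72.] [276. 188.]
top tongue 0.88 [269. 222.  11.] [189. 268.]
top tongue 0.87 [481.  51.  83.] [254. 194.]
top tongue 0.79 [317. -39.  15.] [282. 258.]
top heel 0.83 [ 383. -133.   11.] [316. 237.]
top heel 0.8 [534. -50.  85.] [292. 178.]
top heel 0.8 [350. 305.  10.] [164. 237.]
top mat 0.67 [505. 313.  -0.] [169. 186.]
top mat 0.66 [511.  -6.   0.] [275. 192.]
top dispenser 0.6 [ 487. -250.   -2.] [356. 206.]
top pill_bottle 0.18 [536. -48.  84.] [292. 177.]
top dose_cup 0.28 [507.  -8.  70.] [277. 188.]
top tape 0.68 [ 701. -267.   -4.] [364. 138.]
```

View pics/t.png

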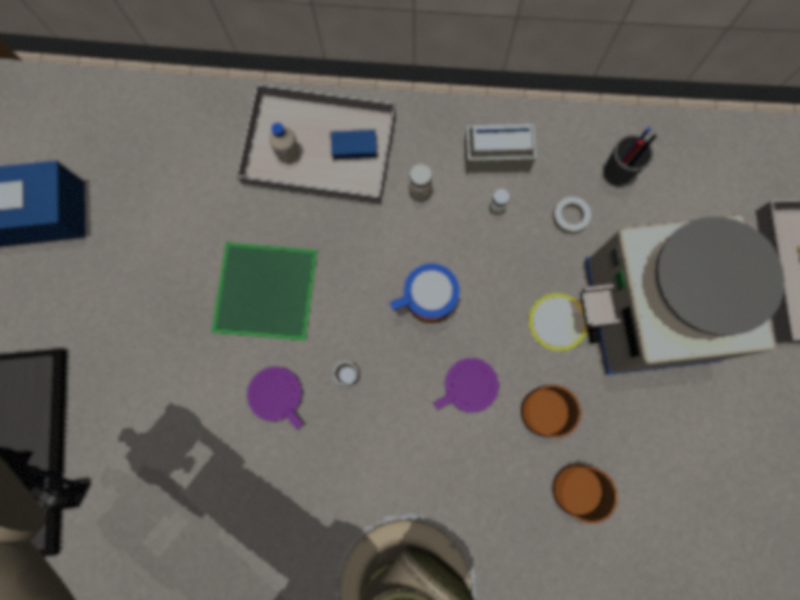

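View pics/s.png

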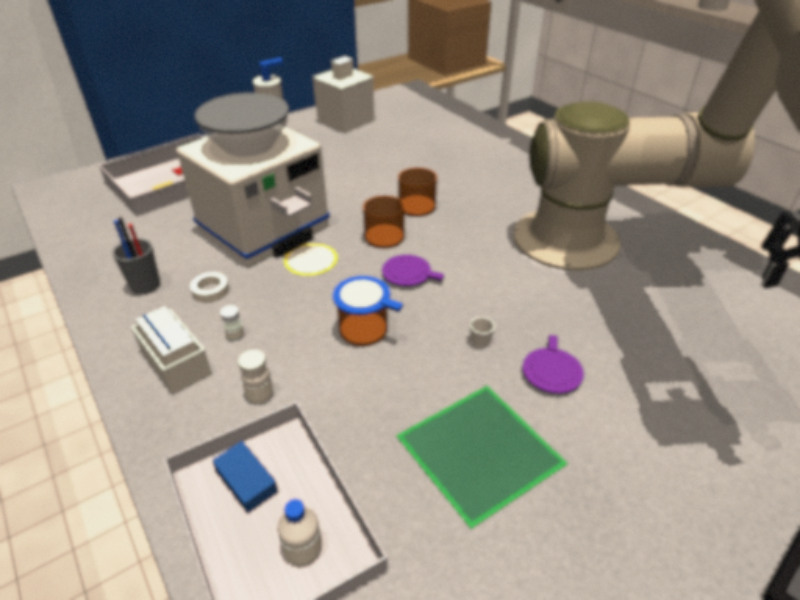

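The blue lid on an amber jar is at (431,291) in the top view and (362,300) in the scene view. The look-alikes are the purple lids at (471,385) and (275,393) and the open amber jars at (550,410) and (585,492). The blue-lidded jar is about 512 mm from the base, against 394 and 345 mm for the others, so it is the one meant. I'll confirm this in a crop and refine the positions by colour.

```bash
python3 - <<'E'
from h import *
ims=[]
for cam in ["scene","top"]:
    c=eyes.capture(cam); c["R"]=np.array(c["R"]); f=c["frame"]; hsv=cv2.cvtColor(f,cv2.COLOR_BGR2HSV)
    u,v=px(c,np.array([512,-5,75.])).astype(int)
    ims.append(cv2.resize(f[v-40:v+40,u-50:u+50],(500,400),interpolation=cv2.INTER_CUBIC)) 
    def cont(lo,hi,roi):
        m=cv2.inRange(hsv,lo,hi); k=np.zeros_like(m); cv2.circle(k,tuple(int(x) for x in px(c,np.array(roi[0]))),roi[1],255,-1)
        m&=k; cs,_=cv2.findContours(m,cv2.RETR_EXTERNAL,cv2.CHAIN_APPROX_NONE); return max(cs,key=cv2.contourArea)[:,0]
    def toW(p,z): return np.array([ray(c,x,y,z)[:2] for x,y in p])
    g=toW(cont((40,80,30),(85,255,255),([508.,310,0],80)),2); b=cv2.boxPoints(cv2.minAreaRect(g.astype(np.float32)))
    print(cam,"mat",b.mean(0),b.round(0).tolist())
    y=toW(cont((22,90,90),(38,255,255),([488.,-250,0],45)),1); 
    from scipy.optimize import least_squares
    r=least_squares(lambda q:np.hypot(*(y-q[:2]).T)-q[2],[488,-250,56],loss="soft_l1").x; print("spot",r)
    L=toW(cont((100,110,60),(125,255,255),([510.,-5,78],45)),83)
    r=least_squares(lambda q:np.hypot(*(L-q[:2]).T)-q[2],[510,-5,50],loss="soft_l1",f_scale=2).x; 
    d=np.hypot(*(L-r[:2]).T); far=L[d>d.max()-6].mean(0); print("lid",r,"tip",far,d.max(),np.degrees(np.arctan2(*(far-r[:2])[::-1])))
cv2.imwrite("pics/crop.png",np.vstack(ims)[:, :] if 0 else cv2.resize(np.hstack(ims),(800,320)))
for cam in ["scene","top"]: look(cam,["lid","tongue","heel","jar","vial","pill_bottle","dose_cup"])
E
```

```text
scene mat [508.09088 312.83572] [[417.0, 225.0], [597.0, 222.0], [599.0, 401.0], [420.0, 404.0]]
spot [ 491.12301335 -250.1841607    53.32292959]
lid [511.63360326  -4.06225677  49.57661755] tip [477.4204875   57.34645677] 72.9207989912803 119.12383252124458
top mat [505.29498 312.21188] [[415.0, 224.0], [593.0, 222.0], [596.0, 400.0], [417.0, 402.0]]
spot [ 487.36881993 -250.26898351   52.39112437]
lid [509.1740991   -4.45055994  48.93523868] tip [477.43584652  60.6940022 ] 74.79961622052718 115.97521721870976
scene lid 0.93 [359. -93.   2.] [259. 175.]
scene lid 0.55 [315. 268.   1.] [352. 240.]
scene tongue 0.97 [267. 224.  16.] [354. 218.]
scene tongue 0.9 [324. -41.  15.] [278. 176.]
scene tongue 0.86 [486.  48.  89.] [250. 193.]
scene tongue 0.29 [ 704. -266.   -3.] [134. 187.]
scene heel 0.86 [ 386. -133.    7.] [245. 171.]
scene heel 0.67 [532. -54.  84.] [216. 181.]
scene heel 0.67 [346. 303.   9.] [354. 252.]
scene jar 0.72 [ 324. -231.   -0.] [244. 152.]
scene jar 0.72 [ 188. -289.   -2.] [267. 132.]
scene jar 0.68 [513.  -7.   1.] [232. 210.]
scene vial 0.6 [507. 312.  -1
[... 220 characters left out ...]
312. 266.  -0.] [177. 251.]
top tongue 0.79 [480.  47.  84.] [256. 195.]
top tongue 0.76 [315. -39.  16.] [282. 258.]
top tongue 0.57 [269. 223.  14.] [189. 268.]
top heel 0.82 [535. -51.  83.] [293. 178.]
top heel 0.73 [504. 313.  -0.] [169. 186.]
top heel 0.71 [350. 303.   9.] [165. 237.]
top heel 0.59 [ 383. -132.   10.] [315. 237.]
top heel 0.17 [508.  -6.  68.] [276. 187.]
top jar 0.94 [ 318. -232.   -2.] [349. 263.]
top jar 0.66 [ 189. -291.   -3.] [369. 312.]
top jar 0.47 [511.  -6.  -5.] [275. 192.]
top jar 0.44 [ 707. -125.   -1.] [318. 133.]
top vial 0.44 [ 707. -122.   -2.] [317. 133.]
top pill_bottle 0.78 [732.  33.   1.] [267. 121.]
top dose_cup 0.64 [355. 145.  -1.] [220. 240.]
```

View pics/crop.png

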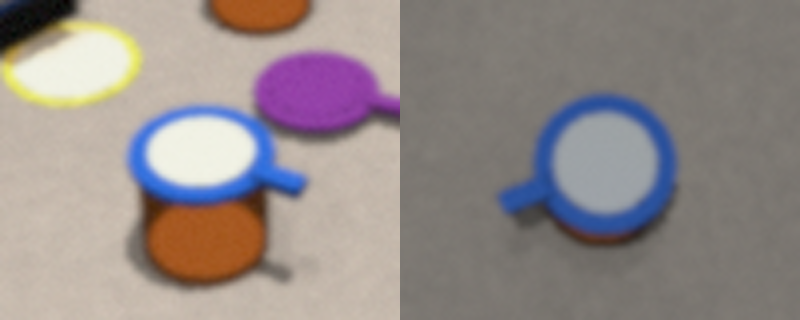

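The crop confirms it: the blue lid with the white disc sits on the amber jar, with its tongue pointing to +y, slightly toward the robot. Its centre is about (510.4,-4.5) and the tongue direction about 117°. The spot is about (489,-250) and the mat about (507,312.5).

```bash
cat >> h.py <<'E'
from scipy.spatial.transform import Rotation as Ro
import json
def down(yaw,tilt=0):
    "tool z down, tool x at world angle yaw (deg); tilt: lifts the +x side (deg)"
    x=np.array([np.cos(np.radians(yaw)),np.sin(np.radians(yaw)),0]); z=np.array([0,0,-1.])
    R=np.stack([x,np.cross(z,x),z],1); return R@Ro.from_euler("y",tilt,degrees=True).as_matrix()
def cur():
    s=ctrl.sense(); q=s["ee_rot"]; return np.array(s["eef_pos"]),Ro.from_quat([q[1],q[2],q[3],q[0]]).as_matrix(),s
def plan(P1,R1,n,P0=None,R0=None):
    if P0 is None: P0,R0,_=cur()
    rv=Ro.from_matrix(R0.T@R1).as_rotvec()/n; st=(np.array(P1)-P0)/n; R=R0; rows=[]
    for i in range(n):
        d=R.T@st/25; t=np.degrees(rv)/6
        rows.append({k:round(float(x),2) for k,x in zip(["dx","dy","dz","wx","wy","wz"],[*d,*t]) if abs(x)>.004})
        R=R@Ro.from_rotvec(rv).as_matrix()
    for i in range(0,n,5): print(json.dumps(rows[i:i+5]))
E
python3 - <<'E'
from h import *
P,R,s=cur(); print(P,np.degrees(np.arctan2(R[1,0],R[0,0])), down(117)@[0,1,0], (down(117,12)@[1,0,0]))
plan([481,53.5,160],down(117),20)
E
```

```text
[177.47465918 494.10492598 256.30043051] 160.24448916184016 [0.89100652 0.4539905  0.        ] [-0.44406972  0.87153589  0.20791169]
[{"dx": -0.87, "dy": -0.62, "dz": 0.19, "wz": 0.36}, {"dx": -0.89, "dy": -0.59, "dz": 0.19, "wz": 0.36}, {"dx": -0.91, "dy": -0.56, "dz": 0.19, "wz": 0.36}, {"dx": -0.93, "dy": -0.52, "dz": 0.19, "wz": 0.36}, {"dx": -0.95, "dy": -0.49, "dz": 0.19, "wz": 0.36}]
[{"dx": -0.97, "dy": -0.45, "dz": 0.19, "wz": 0.36}, {"dx": -0.99, "dy": -0.41, "dz": 0.19, "wz": 0.36}, {"dx": -1.0, "dy": -0.38, "dz": 0.19, "wz": 0.36}, {"dx": -1.02, "dy": -0.34, "dz": 0.19, "wz": 0.36}, {"dx": -1.03, "dy": -0.3, "dz": 0.19, "wz": 0.36}]
[{"dx": -1.04, "dy": -0.26, "dz": 0.19, "wz": 0.36}, {"dx": -1.05, "dy": -0.22, "dz": 0.19, "wz": 0.36}, {"dx": -1.05, "dy": -0.18, "dz": 0.19, "wz": 0.36}, {"dx": -1.06, "dy": -0.14, "dz": 0.19, "wz": 0.36}, {"dx": -1.07, "dy": -0.1, "dz": 0.19, "wz": 0.36}]
[{"dx": -1.07, "dy": -0.06, "dz": 0.19, "wz": 0.36}, {"dx": -1.07, "dy": -0.02, "dz": 0.19, "wz": 0.36}, {"dx": -1.07, "dy": 0.02, "dz": 0.19, "wz": 0.36}, {"dx": -1.07, "dy": 0.06, "dz": 0.19, "wz": 0.36}, {"dx": -1.07, "dy": 0.1, "dz": 0.19, "wz": 0.36}]
```

Request:
{"api": "step_arm", "payload": {
  "increments": [
    {"dx": -0.87, "dy": -0.62, "dz": 0.19, "wz": 0.36},
    {"dx": -0.89, "dy": -0.59, "dz": 0.19, "wz": 0.36},
    {"dx": -0.91, "dy": -0.56, "dz": 0.19, "wz": 0.36},
    {"dx": -0.93, "dy": -0.52, "dz": 0.19, "wz": 0.36},
    {"dx": -0.95, "dy": -0.49, "dz": 0.19, "wz": 0.36}
  ],
  "fingers": 60,
  "squeeze": 40
}}

```text
invalid input at $.increments[0]: expected keys dx, dy, dz, wx, wy, wz
```

Request:
{"api": "step_arm", "payload": {
  "increments": [
    {"dx": -0.97, "dy": -0.45, "dz": 0.19, "wz": 0.36},
    {"dx": -0.99, "dy": -0.41, "dz": 0.19, "wz": 0.36},
    {"dx": -1.0, "dy": -0.38, "dz": 0.19, "wz": 0.36},
    {"dx": -1.0, "dy": -0.34, "dz": 0.19, "wz": 0.36},
    {"dx": -1.0, "dy": -0.3, "dz": 0.19, "wz": 0.36}
  ]
}}

```text
invalid input at $.increments[0]: expected keys dx, dy, dz, wx, wy, wz
```

Request:
{"api": "step_arm", "payload": {
  "increments": [
    {"dx": -1.0, "dy": -0.26, "dz": 0.19, "wz": 0.36},
    {"dx": -1.0, "dy": -0.22, "dz": 0.19, "wz": 0.36},
    {"dx": -1.0, "dy": -0.18, "dz": 0.19, "wz": 0.36},
    {"dx": -1.0, "dy": -0.14, "dz": 0.19, "wz": 0.36},
    {"dx": -1.0, "dy": -0.1, "dz": 0.19, "wz": 0.36}
  ]
}}

```text
invalid input at $.increments[0]: expected keys dx, dy, dz, wx, wy, wz
```

```bash
python3 - <<'E'
from h import *
P,R,s=cur(); print(P,np.degrees(np.arctan2(R[1,0],R[0,0])),s["time_s"],s["force"],s["grip_width"])
plan([481,53.5,160],down(117),10)
for cam in ["scene","top"]: look(cam,["lid","tongue","heel"])
E
```

```text
[177.47465918 494.10492598 256.30043051] 160.24448916184016 2.0 [ 0.15369459 -0.38822656 -0.55742173] 1.0009168924579703
[{"dx": -1.74, "dy": -1.25, "dz": 0.39, "wz": 0.72}, {"dx": -1.83, "dy": -1.11, "dz": 0.39, "wz": 0.72}, {"dx": -1.91, "dy": -0.97, "dz": 0.39, "wz": 0.72}, {"dx": -1.97, "dy": -0.83, "dz": 0.39, "wz": 0.72}, {"dx": -2.03, "dy": -0.67, "dz": 0.39, "wz": 0.72}]
[{"dx": -2.08, "dy": -0.52, "dz": 0.39, "wz": 0.72}, {"dx": -2.11, "dy": -0.36, "dz": 0.39, "wz": 0.72}, {"dx": -2.13, "dy": -0.2, "dz": 0.39, "wz": 0.72}, {"dx": -2.14, "dy": -0.04, "dz": 0.39, "wz": 0.72}, {"dx": -2.14, "dy": 0.12, "dz": 0.39, "wz": 0.72}]
scene lid 0.97 [314. 271.   2.] [354. 240.]
scene lid 0.89 [357. -93.   2.] [260. 175.]
scene lid 0.58 [515.  -6.  70.] [230. 192.]
scene tongue 0.84 [266. 223.  16.] [354. 218.]
scene tongue 0.81 [327. -39.  13.] [278. 178.]
scene tongue 0.62 [484.  48.  88.] [251. 193.]
scene heel 0.92 [ 386. -132.    7.] [245. 171.]
scene heel 0.82 [533. -51.  85.] [216. 181.]
scene heel 0.58 [512.  -5.  71.] [231. 191.]
top lid 0.86 [353. -90.  -2.] [300. 247.]
top lid 0.71 [509.  -5.  69.] [275. 187.]
top lid 0.68 [314. 268.   1.] [176. 251.]
top tongue 0.96 [479.  48.  84.] [255. 195.]
top tongue 0.67 [265. 226.  10.] [188. 269.]
top heel 0.84 [ 382. -131.    9.] [315. 238.]
top heel 0.75 [532. -51.  80.] [293. 179.]
top heel 0.67 [347. 302.  10.] [165. 238.]
```

```bash
sed -i 's/ if abs(x)>.004}/}/' h.py; sed -i 's/round(float(x),2)/round(float(x),2)+0.0/' h.py
```

Request:
{"api": "step_arm", "payload": {
  "increments": [
    {"dx": -0.87, "dy": -0.62, "dz": 0.19, "wx": 0, "wy": 0, "wz": 0.36},
    {"dx": -0.89, "dy": -0.59, "dz": 0.19, "wx": 0, "wy": 0, "wz": 0.36},
    {"dx": -0.91, "dy": -0.56, "dz": 0.19, "wx": 0, "wy": 0, "wz": 0.36},
    {"dx": -0.93, "dy": -0.52, "dz": 0.19, "wx": 0, "wy": 0, "wz": 0.36},
    {"dx": -0.95, "dy": -0.49, "dz": 0.19, "wx": 0, "wy": 0, "wz": 0.36}
  ],
  "fingers": 60,
  "squeeze": 40
}}

```text
time_s: 2.9
eef_pos: [253.5, 383.2, 232.4]
ee_rot: [0.0, 0.264, 0.964, 0.0]
force: [-0.2, 0.5, -0.4]
grip_width: 0.703
grip_force: 0.0
```

Request:
{"api": "step_arm", "payload": {
  "increments": [
    {"dx": -0.97, "dy": -0.45, "dz": 0.19, "wx": 0, "wy": 0, "wz": 0.36},
    {"dx": -0.99, "dy": -0.41, "dz": 0.19, "wx": 0, "wy": 0, "wz": 0.36},
    {"dx": -1.0, "dy": -0.38, "dz": 0.19, "wx": 0, "wy": 0, "wz": 0.36},
    {"dx": -1.0, "dy": -0.34, "dz": 0.19, "wx": 0, "wy": 0, "wz": 0.36},
    {"dx": -1.0, "dy": -0.3, "dz": 0.19, "wx": 0, "wy": 0, "wz": 0.36}
  ]
}}

```text
time_s: 3.4
eef_pos: [328.6, 273.6, 208.8]
ee_rot: [0.0, 0.354, 0.935, 0.0]
force: [-0.2, -0.3, 0.4]
grip_width: 0.704
grip_force: 0.0
```

Request:
{"api": "step_arm", "payload": {
  "increments": [
    {"dx": -1.0, "dy": -0.26, "dz": 0.19, "wx": 0, "wy": 0, "wz": 0.36},
    {"dx": -1.0, "dy": -0.22, "dz": 0.19, "wx": 0, "wy": 0, "wz": 0.36},
    {"dx": -1.0, "dy": -0.18, "dz": 0.19, "wx": 0, "wy": 0, "wz": 0.36},
    {"dx": -1.0, "dy": -0.14, "dz": 0.19, "wx": 0, "wy": 0, "wz": 0.36},
    {"dx": -1.0, "dy": -0.1, "dz": 0.19, "wx": 0, "wy": 0, "wz": 0.36}
  ]
}}

```text
time_s: 3.9
eef_pos: [400.0, 168.3, 185.0]
ee_rot: [0.0, 0.44, 0.898, 0.0]
force: [-0.2, 0.9, -0.3]
grip_width: 0.704
grip_force: 0.0
```

```bash
python3 - <<'E'
from h import *
P,R,s=cur(); print(P,np.degrees(np.arctan2(R[1,0],R[0,0])),s["time_s"],s["force"],s["grip_width"])
plan([481.5,52.5,160],down(117),10)
E
```

```text
[400.03777315 168.33321159 184.98660826] 127.74964075380123 3.9 [-0.17688954  0.91969132 -0.3498314 ] 0.7038494804714001
[{"dx": -0.57, "dy": -0.03, "dz": 0.1, "wx": 0.0, "wy": 0.0, "wz": 0.18}, {"dx": -0.57, "dy": -0.02, "dz": 0.1, "wx": 0.0, "wy": 0.0, "wz": 0.18}, {"dx": -0.57, "dy": 0.0, "dz": 0.1, "wx": 0.0, "wy": 0.0, "wz": 0.18}, {"dx": -0.57, "dy": 0.01, "dz": 0.1, "wx": 0.0, "wy": 0.0, "wz": 0.18}, {"dx": -0.57, "dy": 0.02, "dz": 0.1, "wx": 0.0, "wy": 0.0, "wz": 0.18}]
[{"dx": -0.57, "dy": 0.03, "dz": 0.1, "wx": 0.0, "wy": 0.0, "wz": 0.18}, {"dx": -0.57, "dy": 0.04, "dz": 0.1, "wx": 0.0, "wy": 0.0, "wz": 0.18}, {"dx": -0.56, "dy": 0.05, "dz": 0.1, "wx": 0.0, "wy": 0.0, "wz": 0.18}, {"dx": -0.56, "dy": 0.06, "dz": 0.1, "wx": 0.0, "wy": 0.0, "wz": 0.18}, {"dx": -0.56, "dy": 0.07, "dz": 0.1, "wx": 0.0, "wy": 0.0, "wz": 0.18}]
```

Request:
{"api": "step_arm", "payload": {
  "increments": [
    {"dx": -0.57, "dy": -0.03, "dz": 0.1, "wx": 0, "wy": 0, "wz": 0.18},
    {"dx": -0.57, "dy": -0.02, "dz": 0.1, "wx": 0, "wy": 0, "wz": 0.18},
    {"dx": -0.57, "dy": 0, "dz": 0.1, "wx": 0, "wy": 0, "wz": 0.18},
    {"dx": -0.57, "dy": 0.01, "dz": 0.1, "wx": 0, "wy": 0, "wz": 0.18},
    {"dx": -0.57, "dy": 0.02, "dz": 0.1, "wx": 0, "wy": 0, "wz": 0.18}
  ]
}}

```text
time_s: 4.4
eef_pos: [441.2, 110.4, 172.4]
ee_rot: [0.0, 0.482, 0.876, 0.0]
force: [0.5, -0.7, 0.1]
grip_width: 0.702
grip_force: 0.0
```

Request:
{"api": "step_arm", "payload": {
  "increments": [
    {"dx": -0.57, "dy": 0.03, "dz": 0.1, "wx": 0, "wy": 0, "wz": 0.18},
    {"dx": -0.57, "dy": 0.04, "dz": 0.1, "wx": 0, "wy": 0, "wz": 0.18},
    {"dx": -0.56, "dy": 0.05, "dz": 0.1, "wx": 0, "wy": 0, "wz": 0.18},
    {"dx": -0.56, "dy": 0.06, "dz": 0.1, "wx": 0, "wy": 0, "wz": 0.18},
    {"dx": -0.56, "dy": 0.07, "dz": 0.1, "wx": 0, "wy": 0, "wz": 0.18}
  ]
}}

```text
time_s: 4.9
eef_pos: [482.3, 52.4, 159.8]
ee_rot: [-0.0, 0.523, 0.852, -0.0]
force: [0.4, -0.4, -0.3]
grip_width: 0.699
grip_force: 0.0
```

Request:
{"api": "step_arm", "payload": {
  "increments": [
    {"dx": 0, "dy": 0, "dz": 0.36, "wx": 0, "wy": 0, "wz": 0},
    {"dx": 0, "dy": 0, "dz": 0.36, "wx": 0, "wy": 0, "wz": 0},
    {"dx": 0, "dy": 0, "dz": 0.36, "wx": 0, "wy": 0, "wz": 0},
    {"dx": 0, "dy": 0, "dz": 0.36, "wx": 0, "wy": 0, "wz": 0},
    {"dx": 0, "dy": 0, "dz": 0.36, "wx": 0, "wy": 0, "wz": 0}
  ]
}}

```text
time_s: 5.4
eef_pos: [481.4, 53.7, 114.2]
ee_rot: [-0.0, 0.522, 0.853, -0.0]
force: [0.0, -0.9, 0.3]
grip_width: 0.702
grip_force: 0.0
```

```bash
python3 - <<'E'
from h import *
P,R,s=cur(); print(P,np.degrees(np.arctan2(R[1,0],R[0,0])),s["time_s"],s["force"],s["grip_width"])
plan([481.5,52.5,91],down(117),5)
fs=[]
for cam in ["scene","top"]:
    c,_=look(cam,["tongue","heel"]); u,v=px(c,np.array([495,25,85.])).astype(int)
    fs.append(cv2.resize(c["frame"][v-40:v+40,u-40:u+40],(400,400),interpolation=cv2.INTER_CUBIC))
cv2.imwrite("pics/g.png",np.hstack(fs))
E
```

```text
[481.36687608  53.69865609 114.18443117] 117.07910527567215 5.4 [ 0.04012777 -0.86412775  0.32376552] 0.7022161406612898
[{"dx": -0.01, "dy": 0.0, "dz": 0.19, "wx": 0.0, "wy": 0.0, "wz": 0.0}, {"dx": -0.01, "dy": 0.0, "dz": 0.19, "wx": 0.0, "wy": 0.0, "wz": 0.0}, {"dx": -0.01, "dy": 0.0, "dz": 0.19, "wx": 0.0, "wy": 0.0, "wz": 0.0}, {"dx": -0.01, "dy": 0.0, "dz": 0.19, "wx": 0.0, "wy": 0.0, "wz": 0.0}, {"dx": -0.01, "dy": 0.0, "dz": 0.19, "wx": 0.0, "wy": 0.0, "wz": 0.0}]
scene tongue 0.64 [483.  50.  88.] [252. 194.]
scene tongue 0.64 [323. -40.  17.] [279. 176.]
scene tongue 0.55 [267. 225.  15.] [354. 219.]
scene heel 0.94 [344. 303.   7.] [354. 252.]
scene heel 0.79 [534. -53.  82.] [215. 182.]
top tongue 0.87 [317. -42.  18.] [283. 258.]
top tongue 0.87 [267. 222.  13.] [189. 268.]
top heel 0.72 [ 382. -131.   10.] [315. 237.]
top heel 0.71 [349. 305.   9.] [164. 237.]
top heel 0.68 [533. -52.  82.] [293. 179.]
```

View pics/g.png

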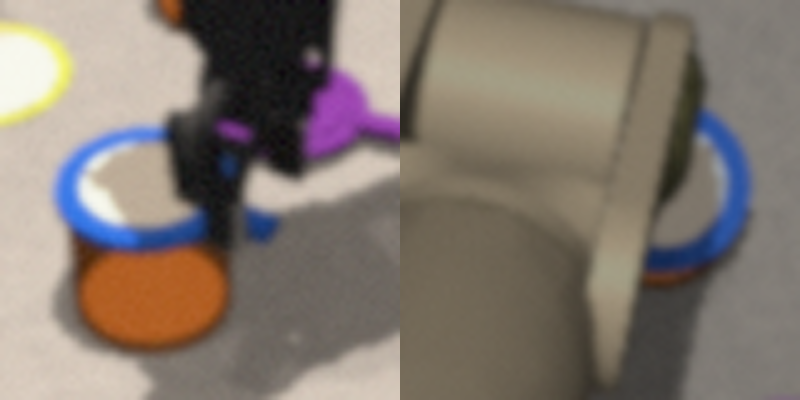

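The fingers straddle the tongue and the lid hasn't moved. Next I'll descend and pinch.

Request:
{"api": "step_arm", "payload": {
  "increments": [
    {"dx": -0.01, "dy": 0, "dz": 0.19, "wx": 0, "wy": 0, "wz": 0},
    {"dx": -0.01, "dy": 0, "dz": 0.19, "wx": 0, "wy": 0, "wz": 0},
    {"dx": -0.01, "dy": 0, "dz": 0.18, "wx": 0, "wy": 0, "wz": 0},
    {"dx": 0, "dy": 0, "dz": 0.18, "wx": 0, "wy": 0, "wz": 0},
    {"dx": 0, "dy": 0, "dz": 0.17, "wx": 0, "wy": 0, "wz": 0}
  ],
  "fingers": 26,
  "squeeze": 25
}}

```text
time_s: 6.2
eef_pos: [481.9, 52.7, 91.8]
ee_rot: [-0.0, 0.522, 0.853, -0.0]
force: [-0.2, 0.3, 0.7]
grip_width: 0.303
grip_force: 0.0
```

Request:
{"api": "step_arm", "payload": {
  "increments": [
    {"dx": 0, "dy": 0, "dz": 0, "wx": 0, "wy": 0, "wz": 0},
    {"dx": 0, "dy": 0, "dz": 0, "wx": 0, "wy": 0, "wz": 0},
    {"dx": 0, "dy": 0, "dz": 0, "wx": 0, "wy": 0, "wz": 0}
  ],
  "fingers": 18
}}

```text
time_s: 6.5
eef_pos: [482.1, 52.7, 92.5]
ee_rot: [0.0, 0.522, 0.853, 0.0]
force: [-0.7, 0.7, -0.3]
grip_width: 0.211
grip_force: 0.0
```

Request:
{"api": "step_arm", "payload": {
  "increments": [
    {"dx": 0, "dy": 0, "dz": 0, "wx": 0, "wy": 0, "wz": 0},
    {"dx": 0, "dy": 0, "dz": 0, "wx": 0, "wy": 0, "wz": 0},
    {"dx": 0, "dy": 0, "dz": 0, "wx": 0, "wy": 0, "wz": 0},
    {"dx": 0, "dy": 0, "dz": 0, "wx": 0, "wy": 0, "wz": 0},
    {"dx": 0, "dy": 0, "dz": 0, "wx": 0, "wy": 0, "wz": 0}
  ],
  "fingers": 10
}}

```text
time_s: 7.0
eef_pos: [482.1, 52.7, 92.5]
ee_rot: [0.0, 0.522, 0.853, 0.0]
force: [0.1, 0.6, 3.3]
grip_width: 0.184
grip_force: 27.6
```

```bash
python3 - <<'E'
from h import *
P,R,s=cur(); print(P,np.degrees(np.arctan2(R[1,0],R[0,0])),s["time_s"],s["force"],s["grip_width"],s["grip_force"])
look("scene",["tongue","heel","lid"])
# tip: lift 2 mm then rotate about heel: rim contact point 47 mm behind axis
x=R[:,0]; piv=P+x*(-63-48); piv[2]=80
P1=P+[0,0,2]; piv[2]+=2
for a in (4,8,12):
    R1=down(np.degrees(np.arctan2(R[1,0],R[0,0])),a); print(a,(piv+R1@down(np.degrees(np.arctan2(R[1,0],R[0,0]))).T@(P1-piv)).round(1))
a=12; plan(piv+R1@R.T@(P1-piv),R1,5,P1,R)
E
```

```text
[482.08345843  52.65002673  92.47571893] 117.04261362154 7.0 [0.10388056 0.59790367 3.30489353] 0.1840479204463372 27.64102131128311
scene tongue 0.81 [482.  50.  85.] [252. 195.]
scene tongue 0.81 [268. 224.  16.] [354. 219.]
scene tongue 0.45 [326. -38.  16.] [278. 177.]
scene heel 0.98 [535. -53.  85.] [215. 181.]
scene heel 0.75 [346. 301.   8.] [354. 252.]
scene lid 0.73 [313. 270.   0.] [353. 240.]
scene lid 0.63 [355. -92.   1.] [260. 175.]
scene lid 0.6 [514.  -6.  73.] [231. 191.]
4 [482.6  51.6 102.2]
8 [483.4  50.1 109.8]
12 [484.4  48.2 117.3]
[{"dx": -0.04, "dy": 0.0, "dz": -0.18, "wx": 0.0, "wy": 0.4, "wz": 0.0}, {"dx": -0.03, "dy": 0.0, "dz": -0.18, "wx": 0.0, "wy": 0.4, "wz": 0.0}, {"dx": -0.02, "dy": 0.0, "dz": -0.19, "wx": 0.0, "wy": 0.4, "wz": 0.0}, {"dx": -0.02, "dy": 0.0, "dz": -0.19, "wx": 0.0, "wy": 0.4, "wz": 0.0}, {"dx": -0.01, "dy": 0.0, "dz": -0.19, "wx": 0.0, "wy": 0.4, "wz": 0.0}]
```

Request:
{"api": "step_arm", "payload": {
  "increments": [
    {"dx": 0, "dy": 0, "dz": -0.04, "wx": 0, "wy": 0, "wz": 0},
    {"dx": 0, "dy": 0, "dz": -0.04, "wx": 0, "wy": 0, "wz": 0}
  ],
  "squeeze": 40
}}

```text
time_s: 7.4
eef_pos: [481.7, 52.7, 94.0]
ee_rot: [-0.0, 0.522, 0.853, -0.0]
force: [-0.1, -0.4, 0.5]
grip_width: 0.175
grip_force: 41.1
```

Request:
{"api": "step_arm", "payload": {
  "increments": [
    {"dx": -0.04, "dy": 0, "dz": -0.18, "wx": 0, "wy": 0.4, "wz": 0},
    {"dx": -0.03, "dy": 0, "dz": -0.18, "wx": 0, "wy": 0.4, "wz": 0}
  ]
}}

```text
time_s: 7.6
eef_pos: [482.5, 51.2, 103.2]
ee_rot: [-0.037, 0.521, 0.852, 0.022]
force: [-1.2, 0.2, -0.4]
grip_width: 0.175
grip_force: 41.1
```

```bash
python3 - <<'E'
from h import *
look("scene",["tongue","heel"]); look("scene",["tongue","heel"]); print(cur()[2]["force"])
E
```

```text
scene tongue 0.79 [267. 224.  14.] [354. 219.]
scene tongue 0.73 [483.  45.  96.] [251. 191.]
scene tongue 0.53 [326. -40.  17.] [278. 177.]
scene heel 0.98 [346. 301.   7.] [353. 252.]
scene heel 0.91 [534. -52.  85.] [215. 181.]
scene tongue 0.69 [486.  48.  96.] [250. 191.]
scene tongue 0.66 [269. 223.  15.] [354. 219.]
scene tongue 0.57 [324. -39.  15.] [278. 177.]
scene heel 0.95 [532. -53.  83.] [216. 182.]
scene heel 0.84 [346. 300.   9.] [353. 251.]
[-0.9030278   0.43879329 -1.70374568]
```

Request:
{"api": "step_arm", "payload": {
  "increments": [
    {"dx": -0.02, "dy": 0, "dz": -0.19, "wx": 0, "wy": 0.4, "wz": 0},
    {"dx": -0.02, "dy": 0, "dz": -0.19, "wx": 0, "wy": 0.4, "wz": 0},
    {"dx": -0.01, "dy": 0, "dz": -0.19, "wx": 0, "wy": 0.4, "wz": 0},
    {"dx": 0, "dy": 0, "dz": 0, "wx": 0, "wy": 0, "wz": 0},
    {"dx": 0, "dy": 0, "dz": 0, "wx": 0, "wy": 0, "wz": 0}
  ]
}}

```text
time_s: 8.4
eef_pos: [484.0, 48.4, 116.9]
ee_rot: [-0.089, 0.519, 0.848, 0.054]
force: [-0.7, 1.4, -0.4]
grip_width: 0.178
grip_force: 41.1
```

```bash
python3 - <<'E'
from h import *
for i in range(2): look("scene",["tongue","heel","lid"]); 
P,R,s=cur();print(P,s["force"],s["time_s"],R[2,0])
E
```

```text
scene tongue 0.87 [323. -39.  17.] [279. 176.]
scene tongue 0.64 [266. 223.  14.] [354. 219.]
scene tongue 0.6 [483.  48. 106.] [251. 188.]
scene tongue 0.31 [357. 141.  -3.] [308. 219.]
scene heel 0.8 [534. -56.  80.] [215. 182.]
scene heel 0.68 [ 384. -132.    7.] [246. 170.]
scene heel 0.56 [348. 303.   7.] [353. 253.]
scene lid 0.95 [512.  -2.  82.] [232. 189.]
scene lid 0.88 [315. 268.   1.] [352. 240.]
scene lid 0.68 [357. -90.   4.] [260. 175.]
scene tongue 0.96 [267. 225.  14.] [354. 219.]
scene tongue 0.94 [486.  47. 114.] [250. 186.]
scene heel 0.72 [535. -52.  84.] [215. 182.]
scene heel 0.56 [345. 303.  10.] [355. 251.]
scene heel 0.54 [ 381. -131.    5.] [247. 171.]
scene lid 0.84 [359. -94.  -0.] [259. 176.]
scene lid 0.58 [513.  -3.  80.] [231. 190.]
[484.14971444  48.37981715 117.19615598] [-0.25084199 -0.76091558 -0.11135621] 8.8 0.2077600312015328
```

```bash
python3 - <<'E'
from h import *
P,R,s=cur()
plan(P+[0,0,60],R,5); P1=P+[0,0,60]
plan([478,370,130],down(117,0),15,P1,R)
E
```

```text
[{"dx": 0.1, "dy": 0.0, "dz": -0.47, "wx": 0.0, "wy": 0.0, "wz": 0.0}, {"dx": 0.1, "dy": 0.0, "dz": -0.47, "wx": 0.0, "wy": 0.0, "wz": 0.0}, {"dx": 0.1, "dy": 0.0, "dz": -0.47, "wx": 0.0, "wy": 0.0, "wz": 0.0}, {"dx": 0.1, "dy": 0.0, "dz": -0.47, "wx": 0.0, "wy": 0.0, "wz": 0.0}, {"dx": 0.1, "dy": 0.0, "dz": -0.47, "wx": 0.0, "wy": 0.0, "wz": 0.0}]
[{"dx": 0.73, "dy": 0.38, "dz": 0.28, "wx": 0.0, "wy": -0.13, "wz": 0.0}, {"dx": 0.73, "dy": 0.38, "dz": 0.27, "wx": 0.0, "wy": -0.13, "wz": 0.0}, {"dx": 0.74, "dy": 0.38, "dz": 0.26, "wx": 0.0, "wy": -0.13, "wz": 0.0}, {"dx": 0.74, "dy": 0.38, "dz": 0.25, "wx": 0.0, "wy": -0.13, "wz": 0.0}, {"dx": 0.74, "dy": 0.38, "dz": 0.24, "wx": 0.0, "wy": -0.13, "wz": 0.0}]
[{"dx": 0.75, "dy": 0.38, "dz": 0.23, "wx": 0.0, "wy": -0.13, "wz": 0.0}, {"dx": 0.75, "dy": 0.38, "dz": 0.22, "wx": 0.0, "wy": -0.13, "wz": 0.0}, {"dx": 0.75, "dy": 0.38, "dz": 0.21, "wx": 0.0, "wy": -0.13, "wz": 0.0}, {"dx": 0.76, "dy": 0.38, "dz": 0.2, "wx": 0.0, "wy": -0.13, "wz": 0.0}, {"dx": 0.76, "dy": 0.38, "dz": 0.19, "wx": 0.0, "wy": -0.13, "wz": 0.0}]
[{"dx": 0.76, "dy": 0.38, "dz": 0.18, "wx": 0.0, "wy": -0.13, "wz": 0.0}, {"dx": 0.76, "dy": 0.37, "dz": 0.17, "wx": 0.0, "wy": -0.13, "wz": 0.0}, {"dx": 0.77, "dy": 0.37, "dz": 0.16, "wx": 0.0, "wy": -0.13, "wz": 0.0}, {"dx": 0.77, "dy": 0.37, "dz": 0.15, "wx": 0.0, "wy": -0.13, "wz": 0.0}, {"dx": 0.77, "dy": 0.37, "dz": 0.14, "wx": 0.0, "wy": -0.13, "wz": 0.0}]
```

Request:
{"api": "step_arm", "payload": {
  "increments": [
    {"dx": 0.05, "dy": 0, "dz": -0.24, "wx": 0, "wy": 0, "wz": 0},
    {"dx": 0.1, "dy": 0, "dz": -0.47, "wx": 0, "wy": 0, "wz": 0},
    {"dx": 0.1, "dy": 0, "dz": -0.47, "wx": 0, "wy": 0, "wz": 0},
    {"dx": 0.1, "dy": 0, "dz": -0.47, "wx": 0, "wy": 0, "wz": 0},
    {"dx": 0.15, "dy": 0, "dz": -0.7, "wx": 0, "wy": 0, "wz": 0}
  ]
}}

```text
time_s: 9.3
eef_pos: [484.0, 48.3, 178.4]
ee_rot: [-0.089, 0.519, 0.848, 0.055]
force: [-0.6, 1.4, -0.9]
grip_width: 0.177
grip_force: 41.1
```

Request:
{"api": "step_arm", "payload": {
  "increments": [
    {"dx": 0.4, "dy": 0.2, "dz": 0.15, "wx": 0, "wy": -0.13, "wz": 0},
    {"dx": 0.73, "dy": 0.38, "dz": 0.27, "wx": 0, "wy": -0.13, "wz": 0},
    {"dx": 0.74, "dy": 0.38, "dz": 0.26, "wx": 0, "wy": -0.13, "wz": 0},
    {"dx": 0.74, "dy": 0.38, "dz": 0.25, "wx": 0, "wy": -0.13, "wz": 0},
    {"dx": 0.74, "dy": 0.38, "dz": 0.24, "wx": 0, "wy": -0.13, "wz": 0}
  ]
}}

```text
time_s: 9.8
eef_pos: [482.1, 147.5, 163.0]
ee_rot: [-0.06, 0.521, 0.851, 0.037]
force: [0.3, 0.2, -0.9]
grip_width: 0.182
grip_force: 41.1
```

Request:
{"api": "step_arm", "payload": {
  "increments": [
    {"dx": 0.75, "dy": 0.38, "dz": 0.23, "wx": 0, "wy": -0.13, "wz": 0},
    {"dx": 0.75, "dy": 0.38, "dz": 0.22, "wx": 0, "wy": -0.13, "wz": 0},
    {"dx": 0.75, "dy": 0.38, "dz": 0.21, "wx": 0, "wy": -0.13, "wz": 0},
    {"dx": 0.76, "dy": 0.38, "dz": 0.2, "wx": 0, "wy": -0.13, "wz": 0},
    {"dx": 0.76, "dy": 0.38, "dz": 0.19, "wx": 0, "wy": -0.13, "wz": 0}
  ]
}}

```text
time_s: 10.3
eef_pos: [480.3, 255.2, 147.6]
ee_rot: [-0.031, 0.522, 0.852, 0.019]
force: [1.0, 0.4, -1.0]
grip_width: 0.178
grip_force: 41.1
```

```bash
python3 - <<'E'
from h import *
P,R,s=cur(); print(P,np.degrees(np.arctan2(R[1,0],R[0,0])),s["time_s"],s["force"],s["grip_width"],s["grip_force"])
for c in("scene","top"):look(c,["lid","tongue","heel","jar"])
plan([478,370,60],down(117,0),10)
E
```

```text
[480.29057882 255.23335797 147.58737444] 117.06932957079823 10.3 [ 1.03356691  0.37518323 -1.02233877] 0.17844704027467248 41.07095003128052
scene lid 0.98 [511. 198. 121.] [278. 222.]
scene lid 0.91 [357. -92.   1.] [260. 176.]
scene lid 0.67 [316. 269.  -0.] [352. 241.]
scene lid 0.67 [508. 311.  -2.] [306. 287.]
scene tongue 0.86 [266. 221.  13.] [354. 219.]
scene tongue 0.78 [480. 254. 139.] [304. 226.]
scene tongue 0.64 [322. -38.  14.] [279. 177.]
scene tongue 0.55 [508. 311.  -1.] [306. 287.]
scene tongue 0.33 [ 708. -127.   -4.] [151. 214.]
scene heel 0.8 [ 384. -132.    7.] [246. 170.]
scene heel 0.77 [531. 149. 131.] [258. 210.]
scene heel 0.68 [347. 303.   9.] [354. 252.]
scene jar 0.89 [ 321. -231.    3.] [245. 151.]
scene jar 0.73 [ 184. -287.   -1.] [268. 132.]
top lid 0.87 [312. 267.   1.] [176. 251.]
top lid 0.57 [355. -92.  -1.] [301. 246.]
top tongue 0.8 [269. 223.  16.] [189. 268.]
top tongue 0.79 [320. -40.  14.] [282. 257.]
top tongue 0.73 [481. 252. 139.] [178. 184.]
top heel 0.66 [ 385. -131.   10.] [315. 236.]
top jar 0.97 [ 316. -233.    2.] [349. 263.]
top jar 0.94 [511.  -7.  -0.] [275. 192.]
top jar 0.89 [ 189. -290.   -3.] [368. 311.]
[{"dx": 0.4, "dy": 0.2, "dz": 0.38, "wx": 0.0, "wy": -0.07, "wz": 0.0}, {"dx": 0.4, "dy": 0.2, "dz": 0.38, "wx": 0.0, "wy": -0.07, "wz": 0.0}, {"dx": 0.4, "dy": 0.2, "dz": 0.38, "wx": 0.0, "wy": -0.07, "wz": 0.0}, {"dx": 0.4, "dy": 0.2, "dz": 0.37, "wx": 0.0, "wy": -0.07, "wz": 0.0}, {"dx": 0.41, "dy": 0.2, "dz": 0.37, "wx": 0.0, "wy": -0.07, "wz": 0.0}]
[{"dx": 0.41, "dy": 0.2, "dz": 0.37, "wx": 0.0, "wy": -0.07, "wz": 0.0}, {"dx": 0.41, "dy": 0.2, "dz": 0.37, "wx": 0.0, "wy": -0.07, "wz": 0.0}, {"dx": 0.41, "dy": 0.2, "dz": 0.36, "wx": 0.0, "wy": -0.07, "wz": 0.0}, {"dx": 0.42, "dy": 0.2, "dz": 0.36, "wx": 0.0, "wy": -0.07, "wz": 0.0}, {"dx": 0.42, "dy": 0.2, "dz": 0.36, "wx": 0.0, "wy": -0.07, "wz": 0.0}]
```

Request:
{"api": "step_arm", "payload": {
  "increments": [
    {"dx": 0.4, "dy": 0.2, "dz": 0.38, "wx": 0, "wy": -0.07, "wz": 0},
    {"dx": 0.4, "dy": 0.2, "dz": 0.38, "wx": 0, "wy": -0.07, "wz": 0},
    {"dx": 0.4, "dy": 0.2, "dz": 0.38, "wx": 0, "wy": -0.07, "wz": 0},
    {"dx": 0.4, "dy": 0.2, "dz": 0.37, "wx": 0, "wy": -0.07, "wz": 0},
    {"dx": 0.41, "dy": 0.2, "dz": 0.37, "wx": 0, "wy": -0.07, "wz": 0}
  ]
}}

```text
time_s: 11.3
eef_pos: [478.9, 313.3, 103.1]
ee_rot: [-0.016, 0.522, 0.853, 0.009]
force: [-0.8, 0.1, -0.2]
grip_width: 0.177
grip_force: 41.1
```

Request:
{"api": "step_arm", "payload": {
  "increments": [
    {"dx": 0.41, "dy": 0.2, "dz": 0.37, "wx": 0, "wy": -0.07, "wz": 0},
    {"dx": 0.41, "dy": 0.2, "dz": 0.37, "wx": 0, "wy": -0.07, "wz": 0},
    {"dx": 0.41, "dy": 0.2, "dz": 0.36, "wx": 0, "wy": -0.07, "wz": 0},
    {"dx": 0.42, "dy": 0.2, "dz": 0.36, "wx": 0, "wy": -0.07, "wz": 0},
    {"dx": 0.42, "dy": 0.2, "dz": 0.36, "wx": 0, "wy": -0.07, "wz": 0}
  ]
}}

```text
time_s: 11.8
eef_pos: [477.5, 371.4, 59.1]
ee_rot: [0.0, 0.522, 0.853, -0.0]
force: [0.1, -0.3, 0.1]
grip_width: 0.173
grip_force: 41.1
```

```bash
python3 - <<'E'
from h import *
P,R,s=cur(); print(P,np.degrees(np.arctan2(R[1,0],R[0,0])),np.degrees(R[2,0]),s["time_s"],s["force"],s["grip_width"],s["grip_force"])
for i in range(2): c,_=look("scene",["lid","tongue","heel"])
u,v=px(c,np.array([500,320,30.])).astype(int)
cv2.imwrite("pics/m.png",cv2.resize(c["frame"][v-50:v+50,u-60:u+60],(600,500),interpolation=cv2.INTER_CUBIC))
E
```

```text
[477.49220813 371.37295039  59.06612429] 117.04478439409561 -0.03577615382066373 11.8 [ 0.09743641 -0.25642623  0.06238904] 0.17271135499263476 41.0709285736084
scene lid 0.82 [360. -96.   3.] [258. 175.]
scene lid 0.78 [513. 317.  38.] [307. 280.]
scene tongue 0.72 [322. -39.  15.] [279. 176.]
scene tongue 0.69 [481. 368.  56.] [335. 284.]
scene heel 0.94 [527. 264.  50.] [288. 264.]
scene heel 0.91 [ 383. -131.    9.] [246. 170.]
scene lid 0.94 [358. -90.   1.] [260. 176.]
scene lid 0.56 [509. 313.  39.] [308. 277.]
scene lid 0.31 [733.  33.  -0.] [166. 253.]
scene tongue 0.93 [323. -41.  15.] [278. 176.]
scene tongue 0.59 [478. 369.  52.] [336. 285.]
scene heel 0.8 [527. 264.  53.] [288. 263.]
scene heel 0.67 [ 385. -133.    6.] [245. 171.]
scene heel 0.53 [479. 368.  53.] [336. 284.]
scene heel 0.34 [ 710. -124.   -6.] [151. 216.]
```

View pics/m.png

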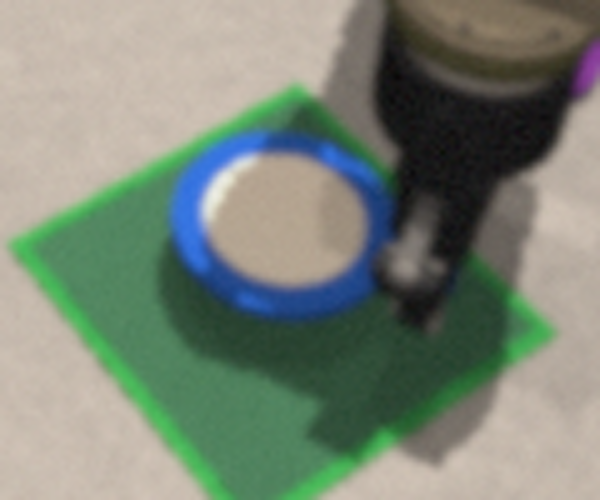

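The lid is level above the mat, with its centre about 38 mm up. I'll lower it until it touches.

Request:
{"api": "step_arm", "payload": {
  "increments": [
    {"dx": 0, "dy": 0, "dz": 0.3, "wx": 0, "wy": 0, "wz": 0},
    {"dx": 0, "dy": 0, "dz": 0.3, "wx": 0, "wy": 0, "wz": 0},
    {"dx": 0, "dy": 0, "dz": 0.25, "wx": 0, "wy": 0, "wz": 0},
    {"dx": 0, "dy": 0, "dz": 0.2, "wx": 0, "wy": 0, "wz": 0},
    {"dx": 0, "dy": 0, "dz": 0.07, "wx": 0, "wy": 0, "wz": 0}
  ]
}}

```text
time_s: 12.7
eef_pos: [477.2, 370.2, 30.9]
ee_rot: [-0.0, 0.522, 0.853, -0.001]
force: [0.2, 0.4, 0.2]
grip_width: 0.175
grip_force: 41.1
```

Request:
{"api": "step_arm", "payload": {
  "increments": [
    {"dx": 0, "dy": 0, "dz": 0.05, "wx": 0, "wy": 0, "wz": 0},
    {"dx": 0, "dy": 0, "dz": 0.04, "wx": 0, "wy": 0, "wz": 0},
    {"dx": 0, "dy": 0, "dz": 0.04, "wx": 0, "wy": 0, "wz": 0},
    {"dx": 0, "dy": 0, "dz": 0, "wx": 0, "wy": 0, "wz": 0}
  ]
}}

```text
time_s: 13.1
eef_pos: [477.5, 370.4, 28.6]
ee_rot: [0.0, 0.522, 0.853, 0.0]
force: [-0.0, -1.0, -0.7]
grip_width: 0.179
grip_force: 41.1
```

Request:
{"api": "step_arm", "payload": {
  "increments": [
    {"dx": 0, "dy": 0, "dz": 0.04, "wx": 0, "wy": 0, "wz": 0},
    {"dx": 0, "dy": 0, "dz": 0.0, "wx": 0, "wy": 0, "wz": 0}
  ]
}}

```text
time_s: 13.3
eef_pos: [477.5, 370.4, 27.5]
ee_rot: [-0.0, 0.522, 0.853, -0.0]
force: [0.0, -0.2, -1.0]
grip_width: 0.178
grip_force: 41.1
```

Request:
{"api": "step_arm", "payload": {
  "increments": [
    {"dx": 0, "dy": 0, "dz": 0.04, "wx": 0, "wy": 0, "wz": 0},
    {"dx": 0, "dy": 0, "dz": 0, "wx": 0, "wy": 0, "wz": 0}
  ]
}}

```text
time_s: 13.5
eef_pos: [477.6, 370.4, 27.5]
ee_rot: [0.0, 0.522, 0.853, 0.0]
force: [-3.0, -2.0, 6.6]
grip_width: 0.177
grip_force: 45.6
```

Request:
{"api": "step_arm", "payload": {
  "increments": [
    {"dx": 0, "dy": 0, "dz": 0.03, "wx": 0, "wy": 0, "wz": 0},
    {"dx": 0, "dy": 0, "dz": 0, "wx": 0, "wy": 0, "wz": 0}
  ]
}}

```text
time_s: 13.7
eef_pos: [477.6, 370.4, 27.4]
ee_rot: [0.0, 0.522, 0.853, 0.0]
force: [-5.1, -3.0, 14.7]
grip_width: 0.176
grip_force: 49.1
```

Request:
{"api": "step_arm", "payload": {
  "increments": [
    {"dx": 0, "dy": 0, "dz": -0.08, "wx": 0, "wy": 0, "wz": 0},
    {"dx": 0, "dy": 0, "dz": 0, "wx": 0, "wy": 0, "wz": 0}
  ]
}}

```text
time_s: 13.9
eef_pos: [477.7, 370.5, 28.1]
ee_rot: [0.0, 0.522, 0.853, 0.0]
force: [0.5, 0.3, 0.3]
grip_width: 0.178
grip_force: 41.1
```

Request:
{"api": "step_arm", "payload": {
  "increments": [
    {"dx": 0, "dy": 0, "dz": 0, "wx": 0, "wy": 0, "wz": 0},
    {"dx": 0, "dy": 0, "dz": 0, "wx": 0, "wy": 0, "wz": 0},
    {"dx": 0, "dy": 0, "dz": 0, "wx": 0, "wy": 0, "wz": 0},
    {"dx": 0, "dy": 0, "dz": 0, "wx": 0, "wy": 0, "wz": 0},
    {"dx": 0, "dy": 0, "dz": 0, "wx": 0, "wy": 0, "wz": 0}
  ],
  "fingers": 36
}}

```text
time_s: 14.4
eef_pos: [477.6, 370.4, 27.8]
ee_rot: [0.0, 0.522, 0.853, 0.0]
force: [0.1, 0.3, 0.4]
grip_width: 0.424
grip_force: 0.0
```

Request:
{"api": "step_arm", "payload": {
  "increments": [
    {"dx": 0, "dy": 0, "dz": -0.3, "wx": 0, "wy": 0, "wz": 0},
    {"dx": 0, "dy": 0, "dz": -0.6, "wx": 0, "wy": 0, "wz": 0},
    {"dx": 0, "dy": 0, "dz": -1, "wx": 0, "wy": 0, "wz": 0},
    {"dx": 0, "dy": 0, "dz": -1, "wx": 0, "wy": 0, "wz": 0},
    {"dx": 0, "dy": 0, "dz": -1, "wx": 0, "wy": 0, "wz": 0}
  ]
}}

```text
time_s: 14.9
eef_pos: [477.6, 370.5, 127.8]
ee_rot: [0.0, 0.522, 0.853, 0.001]
force: [0.7, 0.3, 0.5]
grip_width: 0.425
grip_force: 0.0
```

```bash
python3 - <<'E'
from h import *
P,R,s=cur(); print(P,s["time_s"],s["force"],s["grip_width"],s["joints"].round(2))
look("top",["jar","lid","tongue"])
for i in range(2): c,_=look("scene",["lid","tongue","heel","jar"])
E
```

```text
[477.63187373 370.47186621 127.80739949] 14.9 [0.7274988  0.26075245 0.50180925] 0.42528182688960586 [ 0.47  0.6   1.4   0.    1.13 -0.01]
top jar 0.89 [510.  -6.   0.] [275. 192.]
top jar 0.87 [ 316. -230.   -3.] [348. 264.]
top jar 0.55 [ 188. -293.   -3.] [369. 312.]
top lid 0.95 [354. -93.  -1.] [301. 247.]
top lid 0.89 [502. 312.   2.] [169. 186.]
top lid 0.6 [312. 266.   0.] [177. 251.]
top tongue 0.64 [267. 223.  15.] [188. 268.]
top tongue 0.55 [476. 367.  16.] [148. 193.]
scene lid 0.85 [356. -93.  -1.] [260. 176.]
scene lid 0.71 [312. 271.   1.] [354. 240.]
scene lid 0.37 [507. 312.  -1.] [307. 287.]
scene tongue 0.83 [480. 370.  19.] [334. 294.]
scene tongue 0.56 [322. -40.  16.] [279. 176.]
scene heel 0.82 [ 384. -134.    7.] [245. 170.]
scene heel 0.63 [529. 265.  15.] [287. 274.]
scene heel 0.51 [346. 302.   8.] [354. 252.]
scene jar 0.91 [ 187. -290.   -4.] [267. 133.]
scene jar 0.73 [ 322. -232.    1.] [245. 151.]
scene jar 0.56 [512.  -2.   1.] [233. 211.]
scene lid 0.83 [508. 312.   6.] [307. 286.]
scene lid 0.61 [356. -90.  -0.] [260. 176.]
scene lid 0.5 [314. 265.  -1.] [351. 240.]
scene tongue 0.9 [478. 367.  17.] [333. 293.]
scene tongue 0.61 [326. -40.  16.] [278. 177.]
scene heel 0.92 [529. 266.  15.] [287. 274.]
scene heel 0.81 [ 384. -131.    9.] [246. 170.]
scene heel 0.73 [346. 301.   7.] [354. 252.]
scene jar 0.89 [ 188. -290.   -1.] [267. 132.]
scene jar 0.62 [ 323. -231.   -2.] [245. 152.]
scene jar 0.57 [516.  -3.  -3.] [232. 212.]
```

The lid is lying on the mat at about (506,312). Next I'll move to behind the jar, with the fingers 52 mm apart and the tips leaning toward it, so they touch low and the body stays clear of the chute.

```bash
python3 - <<'E'
from h import *
P,R,s=cur(); R1=down(84.8,-10)
plan([519,82,146],R1,15); plan([519,82,46],R1,5,np.array([519,82,146.]),R1)
E
```

```text
[{"dx": -0.74, "dy": -0.25, "dz": -0.06, "wx": 0.03, "wy": -0.11, "wz": 0.36}, {"dx": -0.74, "dy": -0.22, "dz": -0.05, "wx": 0.03, "wy": -0.11, "wz": 0.36}, {"dx": -0.75, "dy": -0.2, "dz": -0.04, "wx": 0.03, "wy": -0.11, "wz": 0.36}, {"dx": -0.76, "dy": -0.17, "dz": -0.03, "wx": 0.03, "wy": -0.11, "wz": 0.36}, {"dx": -0.77, "dy": -0.14, "dz": -0.02, "wx": 0.03, "wy": -0.11, "wz": 0.36}]
[{"dx": -0.77, "dy": -0.11, "dz": -0.01, "wx": 0.03, "wy": -0.11, "wz": 0.36}, {"dx": -0.77, "dy": -0.08, "dz": 0.0, "wx": 0.03, "wy": -0.11, "wz": 0.36}, {"dx": -0.78, "dy": -0.05, "dz": 0.01, "wx": 0.03, "wy": -0.11, "wz": 0.36}, {"dx": -0.78, "dy": -0.02, "dz": 0.02, "wx": 0.03, "wy": -0.11, "wz": 0.36}, {"dx": -0.78, "dy": 0.01, "dz": 0.03, "wx": 0.03, "wy": -0.11, "wz": 0.36}]
[{"dx": -0.78, "dy": 0.04, "dz": 0.03, "wx": 0.03, "wy": -0.11, "wz": 0.36}, {"dx": -0.78, "dy": 0.06, "dz": 0.04, "wx": 0.03, "wy": -0.11, "wz": 0.36}, {"dx": -0.77, "dy": 0.09, "dz": 0.05, "wx": 0.03, "wy": -0.11, "wz": 0.36}, {"dx": -0.77, "dy": 0.12, "dz": 0.06, "wx": 0.03, "wy": -0.11, "wz": 0.36}, {"dx": -0.76, "dy": 0.15, "dz": 0.07, "wx": 0.03, "wy": -0.11, "wz": 0.36}]
[{"dx": 0.14, "dy": 0.0, "dz": 0.79, "wx": 0.0, "wy": 0.0, "wz": 0.0}, {"dx": 0.14, "dy": 0.0, "dz": 0.79, "wx": 0.0, "wy": 0.0, "wz": 0.0}, {"dx": 0.14, "dy": 0.0, "dz": 0.79, "wx": 0.0, "wy": 0.0, "wz": 0.0}, {"dx": 0.14, "dy": 0.0, "dz": 0.79, "wx": 0.0, "wy": 0.0, "wz": 0.0}, {"dx": 0.14, "dy": 0.0, "dz": 0.79, "wx": 0.0, "wy": 0.0, "wz": 0.0}]
```

Request:
{"api": "step_arm", "payload": {
  "increments": [
    {"dx": -0.74, "dy": -0.25, "dz": -0.06, "wx": 0.03, "wy": -0.11, "wz": 0.36},
    {"dx": -0.74, "dy": -0.22, "dz": -0.05, "wx": 0.03, "wy": -0.11, "wz": 0.36},
    {"dx": -0.75, "dy": -0.2, "dz": -0.04, "wx": 0.03, "wy": -0.11, "wz": 0.36},
    {"dx": -0.76, "dy": -0.17, "dz": -0.03, "wx": 0.03, "wy": -0.11, "wz": 0.36},
    {"dx": -0.77, "dy": -0.14, "dz": -0.02, "wx": 0.03, "wy": -0.11, "wz": 0.36}
  ],
  "fingers": 52
}}

```text
time_s: 16.1
eef_pos: [491.5, 272.2, 132.9]
ee_rot: [0.021, 0.601, 0.798, -0.022]
force: [0.6, 0.1, 0.0]
grip_width: 0.607
grip_force: 0.0
```

Request:
{"api": "step_arm", "payload": {
  "increments": [
    {"dx": -0.77, "dy": -0.11, "dz": -0.01, "wx": 0.03, "wy": -0.11, "wz": 0.36},
    {"dx": -0.77, "dy": -0.08, "dz": 0.0, "wx": 0.03, "wy": -0.11, "wz": 0.36},
    {"dx": -0.78, "dy": -0.05, "dz": 0.01, "wx": 0.03, "wy": -0.11, "wz": 0.36},
    {"dx": -0.78, "dy": -0.02, "dz": 0.02, "wx": 0.03, "wy": -0.11, "wz": 0.36},
    {"dx": -0.78, "dy": 0.01, "dz": 0.03, "wx": 0.03, "wy": -0.11, "wz": 0.36}
  ]
}}

```text
time_s: 16.6
eef_pos: [505.2, 176.3, 139.6]
ee_rot: [0.041, 0.673, 0.737, -0.044]
force: [0.3, 0.5, -0.1]
grip_width: 0.608
grip_force: 0.0
```

Request:
{"api": "step_arm", "payload": {
  "increments": [
    {"dx": -0.78, "dy": 0.04, "dz": 0.03, "wx": 0.03, "wy": -0.11, "wz": 0.36},
    {"dx": -0.78, "dy": 0.06, "dz": 0.04, "wx": 0.03, "wy": -0.11, "wz": 0.36},
    {"dx": -0.77, "dy": 0.09, "dz": 0.05, "wx": 0.03, "wy": -0.11, "wz": 0.36},
    {"dx": -0.77, "dy": 0.12, "dz": 0.06, "wx": 0.03, "wy": -0.11, "wz": 0.36},
    {"dx": -0.76, "dy": 0.15, "dz": 0.07, "wx": 0.03, "wy": -0.11, "wz": 0.36}
  ]
}}

```text
time_s: 17.1
eef_pos: [518.4, 80.1, 147.1]
ee_rot: [0.061, 0.738, 0.669, -0.065]
force: [0.3, 0.6, 0.5]
grip_width: 0.605
grip_force: 0.0
```

```bash
cat >> h.py <<'E'
from scipy.optimize import least_squares
def jarfit(cam="scene",near=(511,-5),v=True):
    "fit jar xy by its amber mask outline against projected silhouette (hull of rim+base circles)"
    c=eyes.capture(cam); c["R"]=np.array(c["R"]); hsv=cv2.cvtColor(c["frame"],cv2.COLOR_BGR2HSV)
    m=cv2.inRange(hsv,(0,110,20),(18,255,255)); k=np.zeros_like(m)
    cv2.circle(k,tuple(int(x) for x in px(c,np.array([*near,40.]))),32,255,-1); m&=k
    t=np.linspace(0,2*np.pi,40,endpoint=False)
    def pred(q):
        h=cv2.convexHull(np.array([px(c,np.array([q[0]+45*np.cos(a),q[1]+45*np.sin(a),z])) for z in(0,80) for a in t],np.float32)); p=np.zeros_like(m,float)
        cv2.fillPoly(k0:=np.zeros((m.shape[0]*4,m.shape[1]*4),np.uint8),[np.round(h*4+1.5).astype(np.int32)],255); return cv2.resize(k0,(m.shape[1],m.shape[0]),interpolation=cv2.INTER_AREA)/255.
    best=min(((np.abs(pred((near[0]+dx,near[1]+dy))-m/255.).sum(),near[0]+dx,near[1]+dy) for dx in range(-16,17,2) for dy in range(-16,17,2)))
    best=min((np.abs(pred((best[1]+dx,best[2]+dy))-m/255.).sum(),best[1]+dx,best[2]+dy) for dx in (-1.5,-1,-.5,0,.5,1,1.5) for dy in (-1.5,-1,-.5,0,.5,1,1.5))
    if v: print(cam,"jar",best,"mask",int((m>0).sum()))
    return c,best
E
python3 - <<'E'
from h import *
P,R,s=cur(); print(P,np.degrees(np.arctan2(R[1,0],R[0,0])),R[:,2].round(3),s["time_s"],s["force"],s["grip_width"])
for cam in("scene","top"): jarfit(cam); look(cam,["jar"])
plan([519,82,46],down(84.8,-10),5)
E
```

```text
[518.40215447  80.05482078 147.05299608] 84.34460169038526 [-0.014 -0.176 -0.984] 17.1 [0.3432737  0.60568891 0.49712422] 0.6051830342872567
scene jar (np.float64(336.7372549019608), 511, -8) mask 921
scene jar 0.6 [514.  -3.   2.] [232. 211.]
scene jar 0.4 [510. 311.   6.] [306. 286.]
top jar (np.float64(82.41960784313724), 509, -5) mask 866
top jar 0.98 [ 189. -295.   -3.] [370. 312.]
top jar 0.97 [511.  -6.  -3.] [275. 192.]
top jar 0.92 [ 316. -232.   -3.] [348. 263.]
[{"dx": 0.14, "dy": 0.0, "dz": 0.79, "wx": 0.0, "wy": 0.0, "wz": -0.01}, {"dx": 0.14, "dy": 0.0, "dz": 0.79, "wx": 0.0, "wy": 0.0, "wz": -0.01}, {"dx": 0.14, "dy": 0.0, "dz": 0.79, "wx": 0.0, "wy": 0.0, "wz": -0.01}, {"dx": 0.14, "dy": 0.0, "dz": 0.79, "wx": 0.0, "wy": 0.0, "wz": -0.01}, {"dx": 0.14, "dy": 0.01, "dz": 0.79, "wx": 0.0, "wy": 0.0, "wz": -0.01}]
```

Request:
{"api": "step_arm", "payload": {
  "increments": [
    {"dx": 0.18, "dy": 0, "dz": 0.79, "wx": 0, "wy": 0, "wz": -0.01},
    {"dx": 0.18, "dy": 0, "dz": 0.79, "wx": 0, "wy": 0, "wz": -0.01},
    {"dx": 0.14, "dy": 0, "dz": 0.79, "wx": 0, "wy": 0, "wz": -0.01},
    {"dx": 0.14, "dy": 0, "dz": 0.79, "wx": 0, "wy": 0, "wz": -0.01},
    {"dx": 0.14, "dy": 0.01, "dz": 0.79, "wx": 0, "wy": 0, "wz": -0.01}
  ]
}}

```text
time_s: 17.9
eef_pos: [519.0, 84.2, 45.4]
ee_rot: [0.06, 0.735, 0.673, -0.064]
force: [-0.3, 0.4, -0.5]
grip_width: 0.613
grip_force: 0.0
```

```bash
python3 - <<'E'
from h import *
P,R,s=cur(); print(P,np.degrees(np.arctan2(R[1,0],R[0,0])),R[:,2].round(3),s["time_s"],s["force"],s["grip_width"])
d=np.array([np.cos(np.radians(84.8)),np.sin(np.radians(84.8))]); J=np.array([510.5,-5]); T=J+58*d
plan([*T,46],down(84.8,-10),5)
c=eyes.capture("scene"); c["R"]=np.array(c["R"]); u,v=px(c,np.array([515,40,60.])).astype(int)
cv2.imwrite("pics/p.png",cv2.resize(c["frame"][v-45:v+35,u-50:u+50],(600,480),interpolation=cv2.INTER_CUBIC))
E
```

```text
[518.97099415  84.22151506  45.42698581] 84.91876952042749 [-0.013 -0.175 -0.984] 17.9 [-0.27968362  0.35382337 -0.54151473] 0.6125459352738959
[{"dx": -0.25, "dy": 0.0, "dz": 0.04, "wx": 0.0, "wy": 0.0, "wz": 0.0}, {"dx": -0.25, "dy": 0.0, "dz": 0.04, "wx": 0.0, "wy": 0.0, "wz": 0.0}, {"dx": -0.25, "dy": 0.0, "dz": 0.04, "wx": 0.0, "wy": 0.0, "wz": 0.0}, {"dx": -0.25, "dy": 0.0, "dz": 0.04, "wx": 0.0, "wy": 0.0, "wz": 0.0}, {"dx": -0.25, "dy": 0.0, "dz": 0.04, "wx": 0.0, "wy": 0.0, "wz": 0.0}]
```

View pics/p.png

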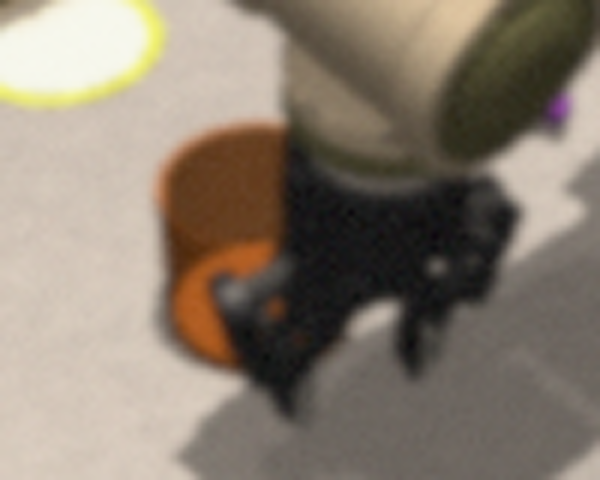

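Request:
{"api": "step_arm", "payload": {
  "increments": [
    {"dx": -0.25, "dy": 0, "dz": 0.04, "wx": 0, "wy": 0, "wz": 0},
    {"dx": -0.25, "dy": 0, "dz": 0.04, "wx": 0, "wy": 0, "wz": 0},
    {"dx": -0.25, "dy": 0, "dz": 0.04, "wx": 0, "wy": 0, "wz": 0},
    {"dx": -0.2, "dy": 0, "dz": 0.04, "wx": 0, "wy": 0, "wz": 0},
    {"dx": -0.1, "dy": 0, "dz": 0.02, "wx": 0, "wy": 0, "wz": 0}
  ]
}}

```text
time_s: 18.45
eef_pos: [516.9, 56.3, 46.9]
ee_rot: [0.061, 0.735, 0.672, -0.064]
force: [0.2, 0.1, 0.5]
grip_width: 0.61
grip_force: 0.0
```

Request:
{"api": "step_arm", "payload": {
  "increments": [
    {"dx": -0.08, "dy": 0, "dz": 0.014, "wx": 0, "wy": 0, "wz": 0},
    {"dx": -0.08, "dy": 0, "dz": 0.014, "wx": 0, "wy": 0, "wz": 0},
    {"dx": -0.08, "dy": 0, "dz": 0.014, "wx": 0, "wy": 0, "wz": 0},
    {"dx": -0.08, "dy": 0, "dz": 0.014, "wx": 0, "wy": 0, "wz": 0}
  ]
}}

```text
time_s: 18.85
eef_pos: [516.0, 48.8, 46.4]
ee_rot: [0.06, 0.735, 0.672, -0.064]
force: [-1.2, 1.3, -0.4]
grip_width: 0.608
grip_force: 0.0
```

Request:
{"api": "step_arm", "payload": {
  "increments": [
    {"dx": -0.08, "dy": 0, "dz": 0.014, "wx": 0, "wy": 0, "wz": 0},
    {"dx": -0.08, "dy": 0, "dz": 0.014, "wx": 0, "wy": 0, "wz": 0},
    {"dx": -0.08, "dy": 0, "dz": 0.014, "wx": 0, "wy": 0, "wz": 0},
    {"dx": -0.08, "dy": 0, "dz": 0.014, "wx": 0, "wy": 0, "wz": 0}
  ]
}}

```text
time_s: 19.25
eef_pos: [515.4, 40.8, 46.5]
ee_rot: [0.06, 0.735, 0.672, -0.064]
force: [0.4, 1.2, -0.0]
grip_width: 0.606
grip_force: 0.6
```

Request:
{"api": "step_arm", "payload": {
  "increments": [
    {"dx": -0.08, "dy": 0, "dz": 0.014, "wx": 0, "wy": 0, "wz": 0},
    {"dx": -0.08, "dy": 0, "dz": 0.014, "wx": 0, "wy": 0, "wz": 0},
    {"dx": -0.08, "dy": 0, "dz": 0.014, "wx": 0, "wy": 0, "wz": 0},
    {"dx": -0.08, "dy": 0, "dz": 0.014, "wx": 0, "wy": 0, "wz": 0}
  ]
}}

```text
time_s: 19.65
eef_pos: [514.5, 32.6, 46.5]
ee_rot: [0.06, 0.735, 0.672, -0.064]
force: [0.3, 1.1, -0.2]
grip_width: 0.606
grip_force: 0.6
```

```bash
python3 - <<'E'
from h import *
P,R,s=cur(); print(P,R[:,2].round(3),s["time_s"],s["force"])
for i in range(2): jarfit("top",(510,-15)); look("top",["jar"]); look("scene",["jar"])
E
```

```text
[514.50647566  32.61139413  46.45033954] [-0.014 -0.175 -0.984] 19.65 [ 0.33262205  1.13767265 -0.21288302]
top jar (np.float64(185.0862745098039), 508, -16) mask 763
top jar 0.96 [ 318. -229.   -2.] [348. 263.]
top jar 0.67 [ 190. -291.   -4.] [369. 311.]
top jar 0.61 [510. -15.  -1.] [278. 192.]
scene jar 0.97 [512. -15.   3.] [231. 208.]
scene jar 0.67 [ 188. -289.   -1.] [267. 132.]
top jar (np.float64(184.58431372549018), 508, -16) mask 763
top jar 0.86 [508. -14.   0.] [278. 193.]
top jar 0.66 [ 319. -231.   -2.] [348. 262.]
top jar 0.63 [ 190. -290.   -5.] [368. 311.]
top jar 0.29 [ 489. -250.    1.] [357. 205.]
scene jar 0.78 [ 190. -287.   -1.] [267. 133.]
scene jar 0.69 [513. -13.  -0.] [231. 209.]
```

Request:
{"api": "step_arm", "payload": {
  "increments": [
    {"dx": -0.12, "dy": 0, "dz": 0.021, "wx": 0, "wy": 0, "wz": 0},
    {"dx": -0.197, "dy": 0, "dz": 0.035, "wx": 0, "wy": 0, "wz": 0},
    {"dx": -0.197, "dy": 0, "dz": 0.035, "wx": 0, "wy": 0, "wz": 0},
    {"dx": -0.197, "dy": 0, "dz": 0.035, "wx": 0, "wy": 0, "wz": 0},
    {"dx": -0.197, "dy": 0, "dz": 0.035, "wx": 0, "wy": 0, "wz": 0}
  ]
}}

```text
time_s: 20.65
eef_pos: [512.5, 9.2, 46.5]
ee_rot: [0.06, 0.735, 0.672, -0.064]
force: [0.5, 2.1, -1.0]
grip_width: 0.608
grip_force: 0.6
```

Request:
{"api": "step_arm", "payload": {
  "increments": [
    {"dx": -0.197, "dy": 0, "dz": 0.035, "wx": 0, "wy": 0, "wz": 0},
    {"dx": -0.197, "dy": 0, "dz": 0.035, "wx": 0, "wy": 0, "wz": 0},
    {"dx": -0.197, "dy": 0, "dz": 0.035, "wx": 0, "wy": 0, "wz": 0},
    {"dx": -0.197, "dy": 0, "dz": 0.035, "wx": 0, "wy": 0, "wz": 0},
    {"dx": -0.197, "dy": 0, "dz": 0.035, "wx": 0, "wy": 0, "wz": 0}
  ]
}}

```text
time_s: 21.15
eef_pos: [510.2, -15.5, 46.5]
ee_rot: [0.06, 0.735, 0.672, -0.064]
force: [0.2, 1.7, 0.3]
grip_width: 0.611
grip_force: 0.5
```

Request:
{"api": "step_arm", "payload": {
  "increments": [
    {"dx": -0.197, "dy": 0, "dz": 0.035, "wx": 0, "wy": 0, "wz": 0},
    {"dx": -0.197, "dy": 0, "dz": 0.035, "wx": 0, "wy": 0, "wz": 0},
    {"dx": -0.197, "dy": 0, "dz": 0.035, "wx": 0, "wy": 0, "wz": 0},
    {"dx": -0.197, "dy": 0, "dz": 0.035, "wx": 0, "wy": 0, "wz": 0},
    {"dx": -0.197, "dy": 0, "dz": 0.035, "wx": 0, "wy": 0, "wz": 0}
  ]
}}

```text
time_s: 21.65
eef_pos: [508.0, -40.4, 46.6]
ee_rot: [0.06, 0.735, 0.672, -0.064]
force: [-0.4, 0.8, -0.2]
grip_width: 0.608
grip_force: 0.5
```

Request:
{"api": "step_arm", "payload": {
  "increments": [
    {"dx": -0.197, "dy": 0, "dz": 0.035, "wx": 0, "wy": 0, "wz": 0},
    {"dx": -0.197, "dy": 0, "dz": 0.035, "wx": 0, "wy": 0, "wz": 0},
    {"dx": -0.197, "dy": 0, "dz": 0.035, "wx": 0, "wy": 0, "wz": 0},
    {"dx": -0.197, "dy": 0, "dz": 0.035, "wx": 0, "wy": 0, "wz": 0},
    {"dx": -0.197, "dy": 0, "dz": 0.035, "wx": 0, "wy": 0, "wz": 0}
  ]
}}

```text
time_s: 22.15
eef_pos: [505.8, -65.4, 46.6]
ee_rot: [0.06, 0.735, 0.672, -0.064]
force: [0.1, 1.4, 0.1]
grip_width: 0.61
grip_force: 0.5
```

```bash
python3 - <<'E'
from h import *
P,R,s=cur(); print(P,np.degrees(np.arctan2(R[1,0],R[0,0])),R[:,2].round(3),s["time_s"],s["force"])
print("pred",P[:2]-48*np.array([np.cos(np.radians(84.8)),np.sin(np.radians(84.8))]))
for i in range(2): jarfit("top",(503,-111)); look("top",["jar"]); look("scene",["jar"])
E
```

```text
[505.75506177 -65.36337639  46.55486893] 84.84713879950658 [-0.014 -0.175 -0.984] 22.15 [0.05080006 1.3581363  0.06154308]
pred [ 501.40469792 -113.16582752]
top jar (np.float64(401.77647058823527), 496.5, -119) mask 576
top jar 0.97 [ 188. -292.   -4.] [369. 312.]
top jar 0.89 [ 316. -233.   -2.] [349. 264.]
top jar 0.76 [ 498. -117.   -0.] [312. 199.]
scene jar 0.82 [ 190. -289.   -0.] [266. 132.]
scene jar 0.65 [ 324. -233.    0.] [244. 151.]
scene jar 0.56 [ 504. -113.    0.] [216. 189.]
top jar (np.float64(386.7725490196078), 496.5, -119) mask 590
top jar 0.88 [ 191. -291.   -4.] [369. 311.]
top jar 0.82 [ 317. -231.   -0.] [349. 263.]
top jar 0.75 [ 500. -114.   -1.] [311. 198.]
scene jar 0.86 [ 503. -114.    0.] [216. 189.]
scene jar 0.74 [ 189. -289.   -1.] [266. 133.]
scene jar 0.5 [ 324. -233.    2.] [244. 151.]
```

Request:
{"api": "step_arm", "payload": {
  "increments": [
    {"dx": -0.12, "dy": 0, "dz": 0.021, "wx": 0, "wy": 0, "wz": 0},
    {"dx": -0.197, "dy": 0, "dz": 0.035, "wx": 0, "wy": 0, "wz": 0},
    {"dx": -0.197, "dy": 0, "dz": 0.035, "wx": 0, "wy": 0, "wz": 0},
    {"dx": -0.197, "dy": 0, "dz": 0.035, "wx": 0, "wy": 0, "wz": 0},
    {"dx": -0.197, "dy": 0, "dz": 0.035, "wx": 0, "wy": 0, "wz": 0}
  ]
}}

```text
time_s: 23.15
eef_pos: [503.7, -88.4, 46.6]
ee_rot: [0.06, 0.735, 0.672, -0.064]
force: [-0.3, 1.5, 0.8]
grip_width: 0.609
grip_force: 0.6
```

Request:
{"api": "step_arm", "payload": {
  "increments": [
    {"dx": -0.197, "dy": 0, "dz": 0.035, "wx": 0, "wy": 0, "wz": 0},
    {"dx": -0.197, "dy": 0, "dz": 0.035, "wx": 0, "wy": 0, "wz": 0},
    {"dx": -0.197, "dy": 0, "dz": 0.035, "wx": 0, "wy": 0, "wz": 0},
    {"dx": -0.197, "dy": 0, "dz": 0.035, "wx": 0, "wy": 0, "wz": 0},
    {"dx": -0.197, "dy": 0, "dz": 0.035, "wx": 0, "wy": 0, "wz": 0}
  ]
}}

```text
time_s: 23.65
eef_pos: [501.5, -113.2, 46.6]
ee_rot: [0.06, 0.735, 0.672, -0.064]
force: [0.9, 1.6, 0.0]
grip_width: 0.609
grip_force: 0.6
```

Request:
{"api": "step_arm", "payload": {
  "increments": [
    {"dx": -0.197, "dy": 0, "dz": 0.035, "wx": 0, "wy": 0, "wz": 0},
    {"dx": -0.197, "dy": 0, "dz": 0.035, "wx": 0, "wy": 0, "wz": 0},
    {"dx": -0.197, "dy": 0, "dz": 0.035, "wx": 0, "wy": 0, "wz": 0},
    {"dx": -0.197, "dy": 0, "dz": 0.035, "wx": 0, "wy": 0, "wz": 0},
    {"dx": -0.197, "dy": 0, "dz": 0.035, "wx": 0, "wy": 0, "wz": 0}
  ]
}}

```text
time_s: 24.15
eef_pos: [499.2, -138.1, 46.6]
ee_rot: [0.06, 0.735, 0.672, -0.064]
force: [-0.3, 0.3, -0.4]
grip_width: 0.609
grip_force: 0.5
```

Request:
{"api": "step_arm", "payload": {
  "increments": [
    {"dx": -0.197, "dy": 0, "dz": 0.035, "wx": 0, "wy": 0, "wz": 0},
    {"dx": -0.197, "dy": 0, "dz": 0.035, "wx": 0, "wy": 0, "wz": 0},
    {"dx": -0.197, "dy": 0, "dz": 0.035, "wx": 0, "wy": 0, "wz": 0},
    {"dx": -0.197, "dy": 0, "dz": 0.035, "wx": 0, "wy": 0, "wz": 0},
    {"dx": -0.197, "dy": 0, "dz": 0.035, "wx": 0, "wy": 0, "wz": 0}
  ]
}}

```text
time_s: 24.65
eef_pos: [497.0, -163.0, 46.7]
ee_rot: [0.06, 0.735, 0.672, -0.064]
force: [0.4, 1.7, -1.2]
grip_width: 0.604
grip_force: 0.5
```

```bash
python3 - <<'E'
from h import *
P,R,s=cur(); print(P,s["time_s"],s["force"])
print("pred",P[:2]-48.5*np.array([np.cos(np.radians(84.8)),np.sin(np.radians(84.8))]))
fs=[]
for i in range(2):
  for cam in("top","scene"):
    c,o=look(cam,["jar","dispenser"])
    if i:
        u,v=px(c,np.array([492,-220,50.])).astype(int)
        fs.append(cv2.resize(c["frame"][v-40:v+40,u-40:u+40],(400,400),interpolation=cv2.INTER_CUBIC))
cv2.imwrite("pics/q.png",np.hstack(fs))
E
```

```text
[ 496.99903998 -163.02809033   46.67246777] 24.65 [ 0.39150004  1.67063581 -1.15936855]
pred [ 492.60335984 -211.32848367]
top jar 0.89 [ 317. -228.   -3.] [347. 263.]
top jar 0.79 [ 189. -294.   -2.] [370. 311.]
top jar 0.62 [ 490. -209.   -2.] [342. 204.]
top dispenser 0.73 [ 490. -250.   -1.] [356. 205.]
scene jar 0.9 [ 325. -232.   -2.] [244. 152.]
scene jar 0.79 [ 186. -289.    0.] [267. 132.]
scene jar 0.71 [ 495. -212.   -0.] [203. 172.]
scene dispenser 0.96 [ 488. -251.    3.] [199. 164.]
top jar 0.97 [ 188. -291.   -3.] [369. 312.]
top jar 0.61 [ 493. -213.   -4.] [344. 203.]
top jar 0.23 [732.  31.  -1.] [268. 122.]
top dispenser 0.71 [ 489. -214.   -3.] [344. 204.]
scene jar 0.7 [ 324. -234.    2.] [244. 151.]
scene jar 0.6 [ 188. -286.   -0.] [267. 132.]
scene jar 0.56 [ 493. -208.    1.] [204. 172.]
```

View pics/q.png

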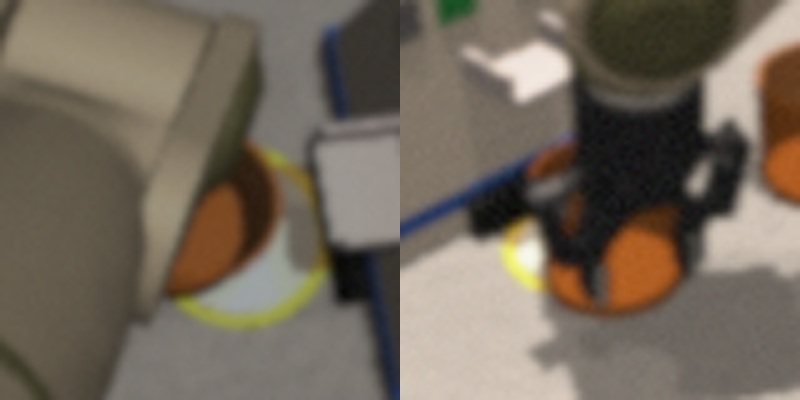

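```bash
python3 - <<'E'
from h import *
c=eyes.capture("top"); c["R"]=np.array(c["R"]); u,v=px(c,np.array([492,-220,50.])).astype(int)
for z in (100,150,200,250): print(z,"knob",ray(c,u-40+53,v-40+14,z).round(0),"edge low",ray(c,u-40+46,v-40+34,z).round(0),"chute",ray(c,u-40+62.5,v-40+38,133).round(0), "hous top edge", ray(c,u-40+66,v-40+6,200).round(0))
P,R,s=cur(); print(P,s["joints"])
E
```

```text
100 knob [ 559. -241.  100.] edge low [ 502. -224.  100.] chute [ 487. -259.  133.] hous top edge [ 553. -247.  200.]
150 knob [ 545. -228.  150.] edge low [ 490. -212.  150.] chute [ 487. -259.  133.] hous top edge [ 553. -247.  200.]
200 knob [ 530. -215.  200.] edge low [ 478. -200.  200.] chute [ 487. -259.  133.] hous top edge [ 553. -247.  200.]
250 knob [ 515. -202.  250.] edge low [ 467. -188.  250.] chute [ 487. -259.  133.] hous top edge [ 553. -247.  200.]
[ 497.08302399 -162.58637108   46.68870324] [-0.46744147  0.56713698  1.74837538 -0.235267    0.77224205 -0.21341039]
```

Request:
{"api": "step_arm", "payload": {
  "increments": [
    {"dx": -0.12, "dy": 0, "dz": 0.021, "wx": 0, "wy": 0, "wz": 0},
    {"dx": -0.197, "dy": 0, "dz": 0.035, "wx": 0, "wy": 0, "wz": 0},
    {"dx": -0.197, "dy": 0, "dz": 0.035, "wx": 0, "wy": 0, "wz": 0},
    {"dx": -0.197, "dy": 0, "dz": 0.035, "wx": 0, "wy": 0, "wz": 0},
    {"dx": -0.197, "dy": 0, "dz": 0.035, "wx": 0, "wy": 0, "wz": 0}
  ]
}}

```text
time_s: 25.8
eef_pos: [494.9, -186.1, 46.7]
ee_rot: [0.06, 0.735, 0.672, -0.064]
force: [1.3, 1.1, 0.4]
grip_width: 0.613
grip_force: 0.6
```

Request:
{"api": "step_arm", "payload": {
  "increments": [
    {"dx": -0.08, "dy": 0, "dz": 0.014, "wx": 0, "wy": 0, "wz": 0},
    {"dx": -0.08, "dy": 0, "dz": 0.014, "wx": 0, "wy": 0, "wz": 0},
    {"dx": -0.08, "dy": 0, "dz": 0.014, "wx": 0, "wy": 0, "wz": 0},
    {"dx": -0.08, "dy": 0, "dz": 0.014, "wx": 0, "wy": 0, "wz": 0}
  ]
}}

```text
time_s: 26.2
eef_pos: [494.2, -193.7, 46.7]
ee_rot: [0.06, 0.735, 0.672, -0.064]
force: [0.2, 1.1, -0.4]
grip_width: 0.606
grip_force: 0.5
```

```bash
python3 - <<'E'
from h import *
P,R,s=cur(); print(P,s["time_s"],s["force"])
print("pred",P[:2]-48.5*np.array([np.cos(np.radians(84.8)),np.sin(np.radians(84.8))]))
J=[]
for i in range(3):
  for cam in("top","scene"):
    c,o=look(cam,["jar"]); J+=[p for p in o.get("jar",[]) if np.hypot(p[0]-490,p[1]+243)<25]
print(np.mean(J,0),len(J))
E
```

```text
[ 494.24307738 -193.73375832   46.70429059] 26.2 [ 0.17409692  1.0648264  -0.37167308]
pred [ 489.84739724 -242.03415166]
top jar 0.97 [ 318. -231.   -2.] [348. 263.]
top jar 0.78 [ 488. -242.   -3.] [354. 205.]
top jar 0.57 [ 188. -290.   -4.] [368. 312.]
scene jar 0.89 [ 188. -290.   -3.] [266. 133.]
scene jar 0.85 [ 325. -230.    3.] [244. 151.]
scene jar 0.74 [ 494. -240.    2.] [199. 167.]
top jar 0.59 [ 316. -230.   -0.] [348. 263.]
top jar 0.56 [ 188. -288.   -3.] [368. 312.]
top jar 0.55 [ 486. -241.   -3.] [353. 206.]
scene jar 0.95 [ 490. -241.   -0.] [200. 167.]
scene jar 0.94 [ 187. -289.    2.] [267. 132.]
scene jar 0.57 [ 325. -229.   -4.] [245. 153.]
top jar 0.86 [ 319. -228.   -3.] [347. 263.]
top jar 0.7 [ 188. -293.   -6.] [369. 312.]
top jar 0.5 [ 489. -242.   -2.] [354. 205.]
scene jar 0.97 [ 189. -288.    2.] [267. 132.]
scene jar 0.81 [ 490. -243.   -1.] [200. 167.]
scene jar 0.75 [ 325. -234.    3.] [244. 151.]
scene jar 0.17 [ 708. -127.   -7.] [151. 215.]
[ 489.55415228 -241.64307112   -1.29351209] 6
```

Request:
{"api": "step_arm", "payload": {
  "increments": [
    {"dx": -0.08, "dy": 0, "dz": 0.014, "wx": 0, "wy": 0, "wz": 0},
    {"dx": -0.08, "dy": 0, "dz": 0.014, "wx": 0, "wy": 0, "wz": 0},
    {"dx": -0.08, "dy": 0, "dz": 0.014, "wx": 0, "wy": 0, "wz": 0},
    {"dx": -0.04, "dy": 0, "dz": 0.007, "wx": 0, "wy": 0, "wz": 0},
    {"dx": 0, "dy": 0, "dz": 0, "wx": 0, "wy": 0, "wz": 0}
  ]
}}

```text
time_s: 27.3
eef_pos: [493.6, -201.0, 46.7]
ee_rot: [0.06, 0.735, 0.672, -0.064]
force: [0.7, -0.1, 0.7]
grip_width: 0.607
grip_force: 0.3
```

Request:
{"api": "step_arm", "payload": {
  "increments": [
    {"dx": 0.1, "dy": 0, "dz": -0.018, "wx": 0, "wy": 0, "wz": 0},
    {"dx": 0.3, "dy": 0, "dz": -0.05, "wx": 0, "wy": 0, "wz": 0},
    {"dx": 0.7, "dy": 0, "dz": -0.12, "wx": 0, "wy": 0, "wz": 0},
    {"dx": 0.9, "dy": 0, "dz": -0.2, "wx": 0, "wy": 0, "wz": 0},
    {"dx": 0.9, "dy": 0, "dz": -0.3, "wx": 0, "wy": 0, "wz": 0}
  ]
}}

```text
time_s: 27.8
eef_pos: [500.1, -125.4, 50.8]
ee_rot: [0.06, 0.735, 0.672, -0.065]
force: [0.5, 0.3, 0.5]
grip_width: 0.611
grip_force: 0.0
```

Request:
{"api": "step_arm", "payload": {
  "increments": [
    {"dx": 0.9, "dy": 0, "dz": -0.8, "wx": 0, "wy": 0, "wz": 0},
    {"dx": 0.9, "dy": 0, "dz": -0.9, "wx": 0, "wy": 0, "wz": 0},
    {"dx": 0.9, "dy": 0, "dz": -0.9, "wx": 0, "wy": 0, "wz": 0},
    {"dx": 0.8, "dy": 0, "dz": -0.9, "wx": 0, "wy": 0, "wz": 0},
    {"dx": 0.2, "dy": 0, "dz": -0.5, "wx": 0, "wy": 0, "wz": 0}
  ]
}}

```text
time_s: 28.3
eef_pos: [510.1, -16.3, 134.5]
ee_rot: [0.061, 0.734, 0.673, -0.064]
force: [-0.6, -0.3, 0.5]
grip_width: 0.609
grip_force: 0.0
```

```bash
python3 - <<'E'
from h import *
P,R,s=cur(); print(P,s["time_s"],s["force"])
J=[];L=[];fs=[]
for i in range(3):
  for cam in("top","scene"):
    c=eyes.capture(cam);c["R"]=np.array(c["R"])
    J+=[p for p in [w(c,d["point"]) for d in eyes.landmark_of(cam,"jar")] if np.hypot(p[0]-490,p[1]+247)<25]
    L+=[p for p in [w(c,d["point"]) for d in eyes.landmark_of(cam,"lid")] if np.hypot(p[0]-507,p[1]-312)<45]
    if i==2: fs.append(c["frame"])
print(np.mean(J,0),np.round(J),np.mean(L,0))
jarfit("top",(489,-248)); jarfit("scene",(489,-248))
cv2.imwrite("pics/z.png",cv2.resize(np.hstack([fs[0][100:320,120:420],fs[1][100:320,120:420]]),(800,293)))
E
```

```text
[510.05315153 -16.25850848 134.46546955] 28.3 [-0.58468207 -0.26204623  0.46505149]
[ 488.8367492  -248.50650537   -0.64892267] [[ 486. -250.   -4.]
 [ 493. -248.    1.]
 [ 488. -248.   -0.]
 [ 492. -247.    2.]
 [ 485. -248.   -4.]
 [ 489. -248.    0.]
 [ 489. -249.    1.]] [507.67320963 311.87749839   1.74735619]
top jar (np.float64(219.15294117647056), 485, -250.5) mask 855
scene jar (np.float64(166.46666666666667), 490.5, -253) mask 794
```

View pics/z.png

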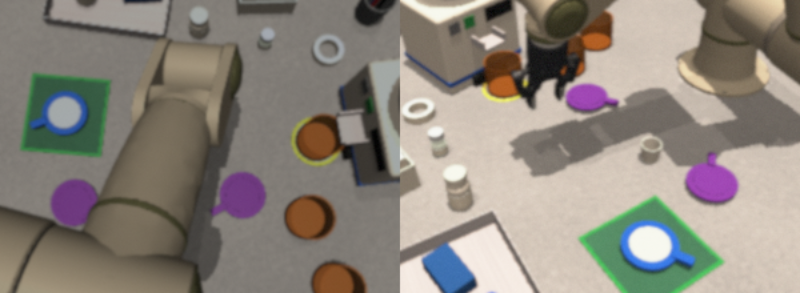

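The last picture shows the jar on the yellow ring (about 320,138 in the left half) and the lid right way up in the middle of the mat (about 63,113). The jar is within about 2 mm of the spot's centre and the arm is clear of everything.

```bash
python3 -c "
from rig import finish_job
print(finish_job())"
```

```text
the job is handed in; nothing more can be done
None
```

The job is handed in: the blue lid was tipped off and set down on the mat (about 1 mm off centre) after a final drop of about 3 mm, because the fingertips reached the mat first, and the open jar stands about 2 mm from the centre of the yellow-ringed spot; the judge's result was not reported back.

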